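Painting class clear-up: boards on the sloped rack, brushes cased, lid snapped shut

ROBOT

A 6-joint arm with a two-finger parallel gripper is mounted at the origin on the work surface. World frame = base frame: x ahead of the robot, y to its left, z up, the work surface at z = 0. Lengths are in mm, angles in rad, forces in N, time in s.
With the tool pointing down it reaches from about 275 to 875 mm from the base axis. Payload 12.5 kg.
Tool frame: the origin (TCP) lies on the centre line of the jaws, within the pads' length; the fingertips stand 17 mm ahead of it and the grasp point (between the pads) lies 2 mm behind it (bot.tip_extent is the distance from the TCP to the fingertips, in mm); z points along the fingers, y is the line along which they close (so a half turn about z gives the same grasp; the last joint's range is limited). The gripper opens to 85 mm and grips with 20 to 120 N. Pads are 22 mm wide; open, the fingers measure 114 mm over their backs; the gripper's body (76 mm by 85 mm) begins 54 mm behind the grasp point. The pads swing forward as they close: fully open they stand 13 mm farther back than shut.
Start: joints at [-0.085, 0.351, 1.652, -0, 1.139, -0.085], TCP at [549.986, 0.027, 248.29] pointing down, gripper open.
Joint ranges: [-2.75, 2.75], [-0.79, 2.1], [0.01, 2.65], [-1.57, 4.71], [0.07, 3.14], [-2.87, 2.87]. Speed limits (rad/s): [2.22, 2.22, 2.79, 3.14, 3.14, 3.14].

INTERFACE

Orientations are given as a unit quaternion [w, x, y, z].
In Python, from cell import bot, get_image, look_for gives the robot as it stands. The module is installed in compiled form; this text tells all that it offers.
- The arm moves only by the tool carry_out, never from a script. Its argument "plan" is a list of rows, each a list of 4 numbers: the shift along the world's x, y, z in m, then the turn about the world's z in degrees. A call has exactly 8 rows; each row shifts and turns the commanded pose from where the row before left it; what a row does not reach is not made up. A row lasts 1/12 s, in which the tool goes at most 41.7 mm and 7.16 degrees, less where a joint would pass 70% of its speed; a pose out of reach is approached as far as the arm can. A call with a gripper value outside its range is refused whole. "grip" is the closure in counts, from 0 (fully open) to 255 (shut), set as the call begins (left out, the last holds). The fingers move at their own pace and stop on an object; "force" is the grip in N (left out, the last holds). Time passes only in rows, so rows that do not move let the fingers close, or fill a call up. It gives the time, the measured TCP pose, the force, the opening and the grip force at its end, in the units of the state.
- bot.read_state(): the state, without advancing time (a new reading comes with each control period).
- get_image(name): name is "scene" or "side" or "wrist"; returns a dict with "pixels" (400x640x3 uint8, red, green, blue), "camera_matrix" (3x3 intrinsics, pixels), "camera_from_world" (4x4, takes a point from world to camera coordinates). Camera axes: x right, y down, z forward; pixel columns grow to the right and rows downward; lengths in mm; the calibration is good to about 2 mm. A picture is of the moment at which its call begins. There is no depth.
- bot.finish_job(): hands the job in; it is judged then, once.
Trained networks look in the newest picture that a camera, given by its name, has taken for a name from the list of things; names that differ only in an ending like _2 or _b are one class to them, and where a whole thing is asked for, a point or a joint stands for the part that bears it (a point fixed in the world has none). Each returns a list of dicts, best first, with "conf" (0 to 1); they miss things now and then, are a little off and sometimes report something else, mostly with a low value. They report only what shows in the picture. A call takes as long as a camera call.
- look_for(camera, name): "box" ([centre column, centre row, width, height] in pixels, round what is visible of it).
The state is a dict: "time_s": time; "joint_positions": joint angles; "qd": joint speeds; "joint_efforts": joint torques, N m; "ee_pos": TCP position; "ee_rot": TCP orientation; "ft_force": force on the tool from outside, world axes, zero at the start; "ft_torque": the same for the moment, N m; "width": finger opening in mm; "grasp_force": force on a finger pad.
Only numpy, scipy, OpenCV 4.12 (cv2) and the standard library are available. Lean on these libraries where they do the work, as an engineer would, in place of code of your own. Each camera call takes 0.05 s, during which the arm holds its last target. There are 200 camera calls.

TASK

Clear up after the folk-painting class: stand each painted board on the sloped drying rack, picture up and gold band at the upper end, straight up the slope with its lower end on the front ledge against the lip and its back on the rear rail, boards side by side. Lay every brush flat inside the paint case, and once all brushes are in, press the case lid fully shut past its catch. Leave the other things on the table where they are.

Things in the scene. Friction and masses are not known exactly. Their poses are not given: they have to be found in the camera images.
- rack: Fixed wooden drying rack, 310 (y) x 125 (x) x 115 mm high; origin: centre of its footprint. Boards lie on it sloped 30 deg (0.524 rad), low end at its front (-x, facing the robot), on two narrow rails along y: a front ledge 20 mm wide behind a 10 mm lip, and a back rail 16 mm wide, centred 100 mm up the slope from the lip. Open between and beyond. Nothing else rises above the board plane.
- rack_lip (a point): Middle of the rack's ledge where the board plane meets the lip's inner face: x=-60, y=0, z=+55 mm in the rack's axes. Axes as the rack's. A 140 mm board against the lip has its origin about x=+61, z=+35 mm from here.
- case: Fixed wooden paint case, outside 200 (x) x 230 (y) x 50 high, walls and floor about 6 mm, open on top when the lid is up. Origin: centre of its underside; front (-x) roughly faces the robot. The lid hinge lies along the top of the back wall (x=+100, z=+50 mm, parallel to y).
- lid (a joint): Lid angle, rad: 0 shut, 1.6 to 1.8 (standing up) at the start, stop at 1.9. Stiff hinge (0.3 N m friction): stays where left. Lid 200 x 230 x 10 mm, 0.25 kg, blue panel outside. A brass tongue at its front middle (13 mm before the edge, 25 mm below the underside) meets a sprung catch at about 0.06 rad; about 10 N down on the front edge snaps it past, and it stays shut.
- lid_edge (a point): Middle of the lid's front (free) edge, on the outer face (the face that is on top when shut); 200 mm from the hinge line. Axes: x from this edge towards the hinge, z out of the outer face. When shut it is 60 mm above the table.
- lid_hinge (a point): Middle of the hinge line, at the level of the lid's underside (50 mm above the table).
- board1: Painted blue wooden board, 140 (x) x 56 (y) x 14 mm thick, 0.1 kg, flower on its upper face (+z). The gold band marks the top end of the picture (+x). Origin: centre of its underside. May be absent (None).
- board2: Painted red wooden board, 140 (x) x 56 (y) x 14 mm thick, 0.1 kg, flower on its upper face (+z). The gold band marks the top end of the picture (+x). Origin: centre of its underside. May be absent (None).
- board3: Painted green wooden board, 140 (x) x 56 (y) x 14 mm thick, 0.1 kg, flower on its upper face (+z). The gold band marks the top end of the picture (+x). Origin: centre of its underside. May be absent (None).
- brush1: Flat brush with green handle, 167 mm long (x from -82 to +85), lying flat, 14 mm thick, about 0.07 kg. Handle 22 mm wide from x=-82 to +22, steel ferrule and pale bristles 34 mm wide from +22 to +85. Origin: on its underside, near the balance point. May be absent (None).
- brush2: Flat brush with ochre handle, 167 mm long (x from -82 to +85), lying flat, 14 mm thick, about 0.07 kg. Handle 22 mm wide from x=-82 to +22, steel ferrule and pale bristles 34 mm wide from +22 to +85. Origin: on its underside, near the balance point. May be absent (None).
- brush3: Flat brush with blue handle, 167 mm long (x from -82 to +85), lying flat, 14 mm thick, about 0.07 kg. Handle 22 mm wide from x=-82 to +22, steel ferrule and pale bristles 34 mm wide from +22 to +85. Origin: on its underside, near the balance point. May be absent (None).
- tin: Open steel tin, 84 dia x 110 mm, loose bystander; origin: centre of its underside.
- cup: Paper cup, 72 dia x 80 mm, loose bystander; origin: centre of its underside.
- jar: Small paint jar with yellow cap, 44 dia x 50 mm, loose bystander; origin: centre of its underside.
- wallet: Brown leather wallet, 90 x 160 x 20 mm, loose bystander; origin: centre of its underside.
- phonecase: Tan leather phone case, 80 x 155 x 14 mm, loose bystander; origin: centre of its underside.
- tape: Roll of yellow tape, 90 dia x 24 mm, loose bystander; origin: centre of its underside.
- varnish: Varnish bottle, 56 dia x 120 mm, loose bystander; origin: centre of its underside.

How it is judged:
By the outcome, as a careful person would: the job done as asked, in the order asked, and still so for the second after the job is handed in, with the robot touching nothing.
Of board1, board2, board3, brush1, brush2, brush3 only 5 to 6 are there at a start; the rules pass over those that are not, and their reading is None.
At some moment in a run one of brush1, brush2, brush3 may be knocked a few centimetres aside while the robot is not near it.
Once in a run the grip may slacken for a moment while it holds something.
It also fails if it takes over 208 s, if anything falls off the work surface, if the arm or the gripper's body presses on something with over 40 N, if the wrist force passes 120 N, or if a joint passes its speed limit or range.

## Working session

There is one attempt and no reset: what is moved stays moved. The work goes in short steps, Python scripts to look and compute and a tool call to move; the robot and the scene stay as the last step left them, time stands still between calls to the robot, and variables do not carry over. Pictures are saved under pics/ and viewed, at most 14 in all, crops included, and the job is handed in when it is done.

Besides the shell and the picture viewer there is one more tool, called as name(argument=value, ...), one argument or row to a line, values as JSON. carry_out: Moves the arm, as the interface text tells. Its arguments: {"type":"object","properties":{"plan":{"type":"array","items":{"type":"array","items":{"type":"number"}}},"grip":{"type":"number"},"force":{"type":"number"}},"required":["plan"]}

```bash
mkdir -p pics
cat > h.py <<'E'
import numpy as np, cv2, json
from cell import bot, get_image, look_for
def grab(name, fn=None):
    d=get_image(name)
    if fn: cv2.imwrite('pics/'+fn, cv2.cvtColor(d['pixels'],cv2.COLOR_RGB2BGR))
    return d
def ray(d,u,v):
    K=np.array(d['camera_matrix']);T=np.array(d['camera_from_world']);R=T[:3,:3];t=T[:3,3]
    return -R.T@t, R.T@np.linalg.solve(K,[u,v,1.])
def onz(d,u,v,z):
    c,r=ray(d,u,v); return c+r*(z-c[2])/r[2]
def proj(d,p):
    K=np.array(d['camera_matrix']);T=np.array(d['camera_from_world'])
    q=K@(T[:3,:3]@np.array(p,float)+T[:3,3]); return q[:2]/q[2]
def tri(obs):
    A=np.zeros((3,3));b=np.zeros(3)
    for d,u,v in obs:
        c,r=ray(d,u,v);r/=np.linalg.norm(r);P=np.eye(3)-np.outer(r,r);A+=P;b+=P@c
    return np.linalg.solve(A,b)
E
python3 - <<'E'
from h import *
np.set_printoptions(precision=1,suppress=True)
ds={}
for n in ['scene','side','wrist']:
    d=grab(n,n+'0.png');ds[n]=d
    c,r=ray(d,320,200);print(n,c,r,d['camera_matrix'][0][0])
    np.savez(n+'0.npz',**{k:np.array(v) for k,v in d.items()})
for n in ['rack','case','lid','board1','board2','board3','brush1','brush2','brush3','tin','cup','jar','wallet','phonecase','tape','varnish']:
    for c in ['scene','side']:
        print(n,c,[(np.round(x['box']).tolist(),round(x['conf'],2)) for x in look_for(c,n)[:2]])
print(bot.read_state())
E
```

```text
scene [1158.4 -837.5 1103.6] [-0.4  0.6 -0.7] 519.8216966397972
side [   7.9 1007.  1144.4] [ 0.4 -0.6 -0.7] 507.7934050244736
wrist [548.8  78.8 372.7] [ 0.  -0.3 -1. ] 302.6013416863341
rack scene [([370.0, 154.0, 79.0, 92.0], 0.95), ([197.0, 266.0, 114.0, 55.0], 0.49)]
rack side [([266.0, 268.0, 86.0, 101.0], 0.96), ([392.0, 121.0, 72.0, 61.0], 0.51)]
case scene [([203.0, 263.0, 133.0, 78.0], 0.92), ([194.0, 265.0, 119.0, 59.0], 0.44)]
case side [([389.0, 143.0, 69.0, 107.0], 0.92)]
lid scene [([195.0, 266.0, 117.0, 55.0], 0.97)]
lid side [([393.0, 120.0, 74.0, 53.0], 0.55)]
board1 scene [([277.0, 215.0, 49.0, 25.0], 0.87), ([310.0, 141.0, 36.0, 12.0], 0.71)]
board1 side [([331.0, 307.0, 57.0, 27.0], 0.78), ([353.0, 214.0, 45.0, 18.0], 0.74)]
board2 scene [([277.0, 215.0, 49.0, 25.0], 0.87), ([310.0, 141.0, 36.0, 12.0], 0.71)]
board2 side [([331.0, 307.0, 57.0, 27.0], 0.78), ([353.0, 214.0, 45.0, 18.0], 0.74)]
board3 scene [([277.0, 215.0, 49.0, 25.0], 0.87), ([310.0, 141.0, 36.0, 12.0], 0.71)]
board3 side [([331.0, 307.0, 57.0, 27.0], 0.78), ([353.0, 214.0, 45.0, 18.0], 0.74)]
br
[... 1250 characters left out ...]
 0.67), ([403.0, 206.0, 29.0, 47.0], 0.53)]
tape side [([315.0, 159.0, 26.0, 20.0], 0.65), ([353.0, 215.0, 50.0, 22.0], 0.48)]
varnish scene [([218.0, 346.0, 28.0, 41.0], 0.93), ([403.0, 205.0, 31.0, 44.0], 0.73)]
varnish side [([353.0, 216.0, 47.0, 20.0], 0.56), ([332.0, 306.0, 55.0, 30.0], 0.42)]
{'time_s': 1.75, 'joint_positions': array([-0.1,  0.4,  1.7,  0. ,  1.1, -0.1]), 'qd': array([ 0., -0., -0.,  0., -0., -0.]), 'joint_efforts': array([ -0. , -50.6, -29.2,  -0. ,   0. ,  -0. ]), 'ee_pos': array([550. ,   0. , 248.3]), 'ee_rot': array([-0. ,  0.7,  0.7, -0. ]), 'ft_force': array([0.3, 0.1, 0.2]), 'ft_torque': array([ 0.1,  0. , -0. ]), 'grasp_force': 0.0, 'width': 85.55723779968828}
```

Run:
```python
import cv2
a=cv2.imread('pics/scene0.png')[85:375,130:430];cv2.imwrite('pics/s1.png',cv2.resize(a,(600,580),interpolation=cv2.INTER_CUBIC))
a=cv2.imread('pics/side0.png')[85:395,215:440];cv2.imwrite('pics/s2.png',cv2.resize(a,(435,600),interpolation=cv2.INTER_CUBIC))
```

```text
(no output)
```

View pics/s1.png

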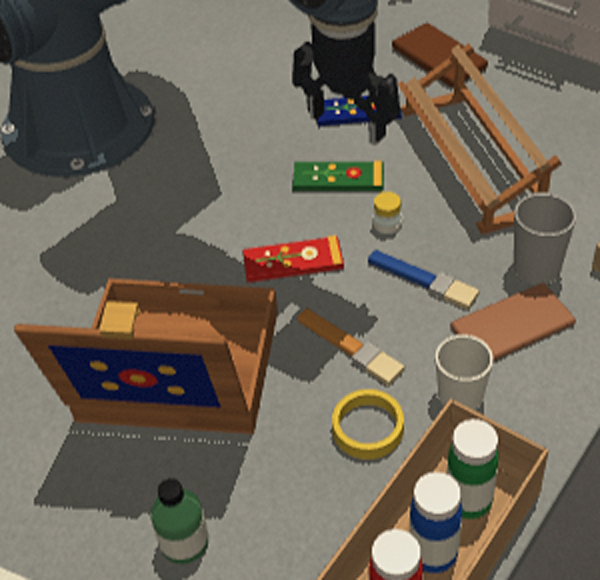

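View pics/s2.png

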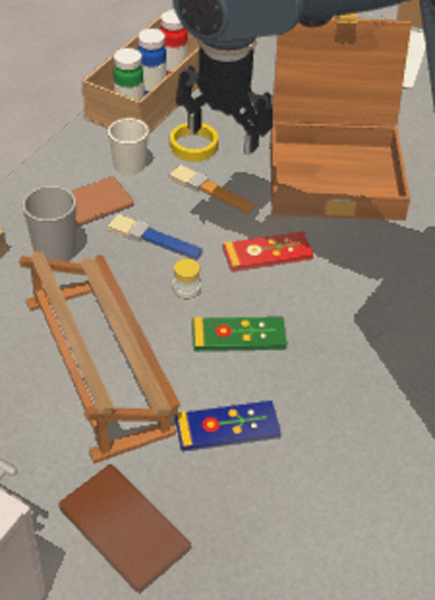

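View pics/wrist0.png

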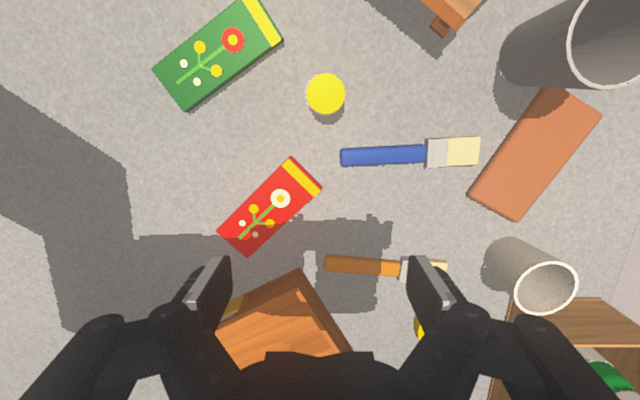

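```bash
cat >> h.py <<'E'
HS={'board1':((108,120,40),(125,255,255)),'board2':((0,150,60),(6,255,255)),'board3':((50,120,30),(80,255,255)),
    'brush3':((105,100,60),(122,255,255)),'brush2':((9,150,60),(18,255,255))}
def seg(d,n,roi=None,amin=60):
    hsv=cv2.cvtColor(np.ascontiguousarray(d['pixels']),cv2.COLOR_RGB2HSV)
    m=cv2.inRange(hsv,*[np.array(x) for x in HS[n]])
    if n=='board2': m|=cv2.inRange(hsv,np.array((174,150,60)),np.array((180,255,255)))
    if roi: r=np.zeros_like(m);r[roi[1]:roi[3],roi[0]:roi[2]]=1;m=m*r
    m=cv2.morphologyEx(m,cv2.MORPH_CLOSE,np.ones((9,9)))
    cs,_=cv2.findContours(m,cv2.RETR_EXTERNAL,cv2.CHAIN_APPROX_NONE)
    return sorted([c[:,0,:] for c in cs if cv2.contourArea(c)>amin],key=lambda c:-cv2.contourArea(c.astype(np.int32)))
def rect(d,c,z=14):
    p=np.array([onz(d,u,v,z)[:2] for u,v in c],np.float32)
    (x,y),(w,h),a=cv2.minAreaRect(p)
    if w<h: w,h,a=h,w,a+90
    a=(a+90)%180-90
    return [round(float(t),1) for t in (x,y,w,h,a)]
E
python3 - <<'E'
from h import *
np.set_printoptions(precision=1,suppress=True)
D={n:dict(np.load(n+'0.npz')) for n in ['scene','side','wrist']}
for n in HS:
    for c in D:
        for k in seg(D[c],n)[:3]: print(n,c,k.mean(0),rect(D[c],k))
S=lambda x,y:(D['scene'],x/2+130,y/2+85)
Z=lambda x,y:(D['side'],x/1.9333+215,y/1.9355+85)
P={'lid free A(right in s1,left s2?)':(S(228,345),Z(275,22)),'lid free B':(S(15,327),Z(412,27)),
'case front bottomL in s2':(S(272,292),Z(272,183)),'case front R':(S(110,282),Z(407,192)),
'lipend +y':(S(408,84),Z(177,405)),'lipend -y':(S(486,212),Z(100,258)),
'railtop +y':(S(460,50),Z(100,410)),'railtop -y':(S(556,160),Z(30,258)),
'redgold':(S(336,250),Z(231,252)),'greengold':(S(378,174),Z(199,332)),'bluegold':(S(383,115),Z(184,428))}
for k,o in P.items(): print(k,tri(o))
E
```

```text
board1 scene [197.8 272.3] [437.6, -340.9, 244.0, 77.9, 28.7]
board1 scene [ 11.7 365.5] [255.4, -763.6, 240.4, 51.9, -21.3]
board1 scene [135.6  10.3] [-808.4, 638.4, 358.1, 277.7, -32.4]
board1 side [94.9 56. ] [1851.6, -550.2, 1673.9, 1299.1, -34.6]
board1 side [330.1 303. ] [368.3, 284.0, 141.0, 57.0, 46.1]
board1 side [303.5 210.1] [622.9, 24.7, 97.2, 24.0, 2.7]
board1 wrist [383.8 155. ] [625.8, 17.5, 99.0, 19.5, 2.9]
board2 scene [276.  214.2] [489.4, -59.7, 138.4, 64.2, 44.1]
board2 scene [327.3 375.1] [874.9, -387.2, 56.1, 46.5, 31.8]
board2 scene [198.3 273.6] [447.3, -340.0, 51.7, 21.2, 17.0]
board2 side [353.3 214.3] [477.3, -45.3, 139.2, 62.4, 43.5]
board2 side [304.6 103.4] [949.2, -507.4, 67.5, 53.6, -57.5]
board2 wrist [270.3 206.2] [483.9, -51.8, 139.2, 55.0, 44.3]
board2 wrist [232.6  39.7] [457.1, 140.9, 22.6, 22.1, -25.2]
board3 scene [298.8 172.9] [442.9, 120.3, 138.1, 59.8, 33.0]
board3 scene [365.5 317.4] [873.7, -215.1, 59.0, 49.9, 24.6]
board3 side [339.1 257.3] [432.1, 132.8, 133.8, 57.2, 31.9]
board3 side [281.1 124. ] [948.4, -334.4, 66.9, 54.5, -55.5]
boa
[... 849 characters left out ...]
68.4]
brush2 side [165.6  99.7] [1469.4, -313.4, 1580.7, 468.9, 74.4]
brush2 side [278.2 310.1] [479.3, 370.0, 283.9, 142.8, -61.2]
brush2 wrist [276.5 323.9] [479.1, -241.1, 152.5, 150.6, 25.4]
brush2 wrist [361.8 265.6] [606.9, -131.2, 101.1, 22.9, -5.8]
brush2 wrist [443.7  10.9] [678.8, 169.2, 48.1, 15.4, -36.7]
lid free A(right in s1,left s2?) [ 641.9 -352.7  229.8]
lid free B [ 432.5 -462.1  232.2]
case front bottomL in s2 [ 530.  -153.9   55.1]
case front R [ 328.9 -258.1   50.7]
lipend +y [432.6 325.7  53.5]
lipend -y [685.6 142.2  44.5]
railtop +y [490.7 406.8  94.8]
railtop -y [741.7 240.1  98.7]
redgold [529.6 -10.8  10.4]
greengold [488.3 161.4   6.9]
bluegold [413.9 307.1  -7.7]
```

carry_out(
  plan=[
    [-0.0093,-0.0075,-0.012,-5.7],
    [-0.0093,-0.0075,-0.012,-5.7],
    [-0.0093,-0.0075,-0.012,-5.7],
    [-0.0093,-0.0075,-0.012,-5.7],
    [-0.0093,-0.0075,-0.012,-5.7],
    [-0.0093,-0.0075,-0.012,-5.7],
    [-0.0093,-0.0075,-0.012,-5.7],
    [-0.0093,-0.0075,-0.012,-5.7],
  ],
  grip=0,
  force=60,
)

```text
time_s: 2.42
ee_pos: [475.2, -60.3, 151.9]
ee_rot: [0.0, 0.927, 0.376, 0.0]
ft_force: [-0.2, -0.3, 0.9]
width: 85.6
grasp_force: 0.0
```

Run:
```python
from h import *
np.set_printoptions(precision=1,suppress=True)
s=bot.read_state();print(s['time_s'],s['ee_pos'],s['ee_rot'],s['width'],s['ft_force'],bot.tip_extent)
d=grab('wrist','w1.png')
for k in seg(d,'board2')[:2]: print(k.mean(0),rect(d,k))
sd=grab('side');sc=grab('scene')
for n in ['board1','board3']:
  for c,dd in (('side',sd),('scene',sc)):
    for k in seg(dd,n)[:4]:
        r=rect(dd,k)
        if 120<r[2]<150: print(n,c,r)
for nm,b in (('tin',(403,205,31,48)),('cup',(363,270,30,37))): print(nm,onz(sc,b[0],b[1]+b[3]/2-6,0))
```

```text
2.4167 [475.2 -60.3 151.9] [0.  0.9 0.4 0. ] 85.58542468754122 [-0.2 -0.3  0.9] 17.0
[319.3 181.5] [478.0, -57.8, 122.1, 54.8, 44.1]
[116.7  34.9] [457.2, 140.7, 22.9, 22.8, 31.7]
board1 side [366.8, 285.4, 139.0, 57.8, 43.6]
board1 scene [376.9, 272.0, 138.8, 64.5, 40.9]
board3 scene [443.0, 120.4, 137.8, 59.8, 33.0]
tin [805.2 119.3   0. ]
cup [ 813.1 -121.4    0. ]
```

View pics/w1.png

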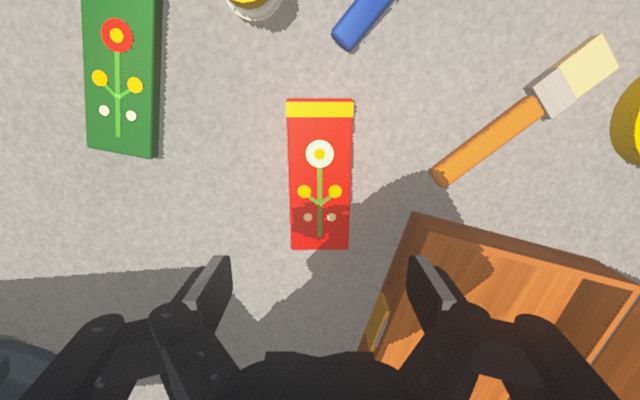

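carry_out(
  plan=[
    [0,0,-0.016,0],
    [0,0,-0.016,0],
    [0,0,-0.016,0],
    [0,0,-0.016,0],
    [0,0,-0.016,0],
    [0,0,-0.016,0],
    [0,0,-0.016,0],
    [0,0,-0.016,0],
  ],
)

```text
time_s: 3.23
ee_pos: [477.1, -59.7, 24.3]
ee_rot: [0.001, 0.925, 0.38, 0.001]
ft_force: [0.1, -1.1, 0.4]
width: 85.5
grasp_force: 0.0
```

carry_out(
  plan=[
    [0,0,0,0],
    [0,0,0,0],
    [0,0,0,0],
    [0,0,0,0],
    [0,0,0,0],
    [0,0,0,0],
    [0,0,0,0],
    [0,0,0,0],
  ],
  grip=85,
)

```text
time_s: 3.9
ee_pos: [475.7, -60.0, 24.5]
ee_rot: [0.0, 0.926, 0.378, 0.0]
ft_force: [0.0, 0.6, -0.1]
width: 56.6
grasp_force: 0.0
```

carry_out(
  plan=[
    [0,0,-0.001,0],
    [0,0,-0.001,0],
    [0,0,-0.001,0],
    [0,0,-0.001,0],
    [0,0,0,0],
    [0,0,0,0],
    [0,0,0,0],
    [0,0,0,0],
  ],
  grip=255,
)

```text
time_s: 4.57
ee_pos: [476.4, -59.8, 23.3]
ee_rot: [0.0, 0.926, 0.377, 0.001]
ft_force: [-14.2, 7.5, 54.5]
width: 53.4
grasp_force: 70.4
```

carry_out(
  plan=[
    [0,0,0,0],
    [0,0,0,0],
    [0,0,0,0],
    [0,0,0,0],
    [0,0,0.005,0],
    [0,0,0.01,0],
    [0,0,0.01,0],
    [0,0,0.01,0],
  ],
)

```text
time_s: 5.23
ee_pos: [475.5, -60.0, 56.1]
ee_rot: [-0.0, 0.926, 0.378, -0.0]
ft_force: [-0.3, -0.0, -1.7]
width: 53.0
grasp_force: 63.1
```

Run:
```python
from h import *
a=grab('scene')['pixels'];b=grab('side')['pixels'];w=grab('wrist')['pixels']
im=np.vstack([np.hstack([cv2.resize(a[150:300,200:400],(400,300)),cv2.resize(b[150:300,260:460],(400,300))]),cv2.resize(w[50:350,120:520],(400,300)).repeat(1,0)[:, :].copy() if 0 else np.hstack([cv2.resize(w[50:350,120:520],(400,300)),np.zeros((300,400,3),np.uint8)])])
cv2.imwrite('pics/m1.png',cv2.cvtColor(im,cv2.COLOR_RGB2BGR))
```

```text
(no output)
```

View pics/m1.png

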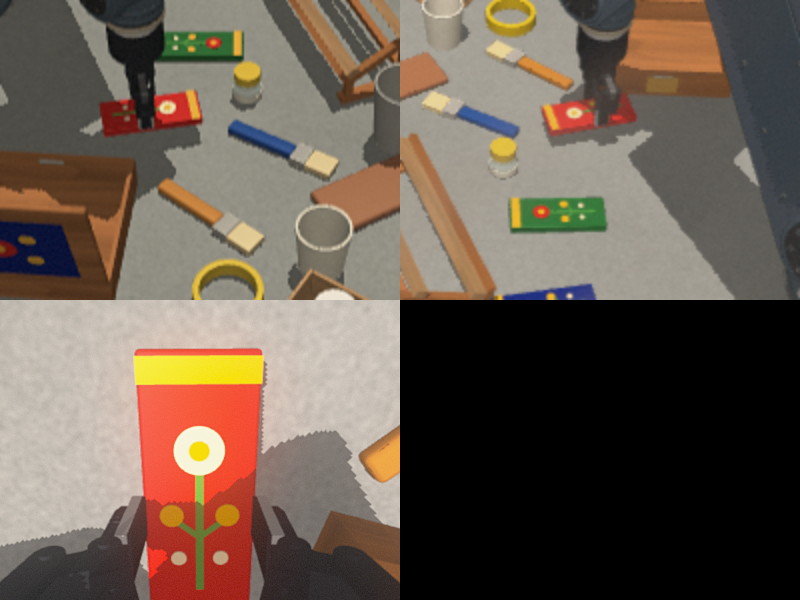

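carry_out(
  plan=[
    [0,0,0.018,0],
    [0,0,0.018,0],
    [0,0,0.018,0],
    [0,0,0.018,0],
    [0.003,0.01,0.018,0],
    [0.003,0.01,0.018,0],
    [0.003,0.01,0.018,0],
    [0.003,0.01,0.018,0],
  ],
)

```text
time_s: 6.05
ee_pos: [487.3, -19.5, 199.7]
ee_rot: [-0.0, 0.926, 0.378, -0.0]
ft_force: [0.1, -0.3, -1.1]
width: 53.0
grasp_force: 63.7
```

carry_out(
  plan=[
    [0.0045,0.0256,0.006,1.2],
    [0.0045,0.0256,0.006,1.2],
    [0.0045,0.0256,0.006,1.2],
    [0.0045,0.0256,0.006,1.2],
    [0.0045,0.0256,0.006,1.2],
    [0.0045,0.0256,0.006,1.2],
    [0.0045,0.0256,0.006,1.2],
    [0.0045,0.0256,0.006,1.2],
  ],
)

```text
time_s: 6.72
ee_pos: [523.4, 186.1, 246.9]
ee_rot: [-0.0, 0.891, 0.454, -0.001]
ft_force: [-0.2, 0.3, -1.2]
width: 53.5
grasp_force: 63.7
```

Run:
```python
from h import *
s=bot.read_state();print(s['time_s'],s['ee_pos'],s['ee_rot'],s['width'],s['grasp_force'],s['ft_force'])
d=grab('wrist','w2.png');np.savez('w2.npz',**{k:np.array(v) for k,v in d.items()})
```

```text
6.7167 [523.39826843 186.08575259 246.85086912] [-1.18234618e-04  8.90761942e-01  4.54469801e-01 -5.90224996e-04] 53.498118571743994 63.70353137142956 [-0.22994843  0.33629314 -1.20528715]
```

View pics/w2.png

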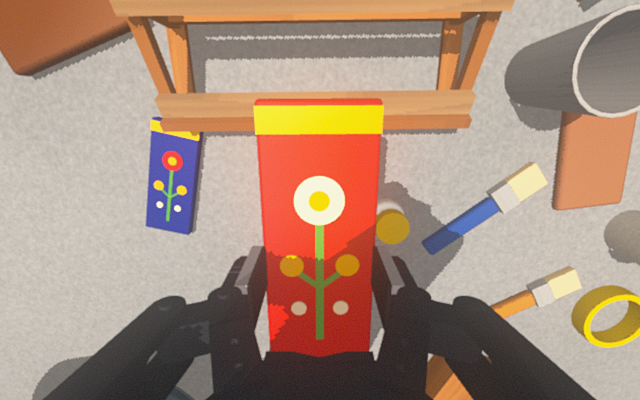

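Run:
```python
import cv2
a=cv2.imread('pics/w2.png')
l=cv2.resize(a[80:140,140:280],(800,343),interpolation=cv2.INTER_CUBIC)[:300];r=cv2.resize(a[80:140,360:500],(800,343),interpolation=cv2.INTER_CUBIC)[:300]
import numpy as np
cv2.imwrite('pics/w2c.png',np.vstack([l,r]))
```

```text
(no output)
```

View pics/w2c.png

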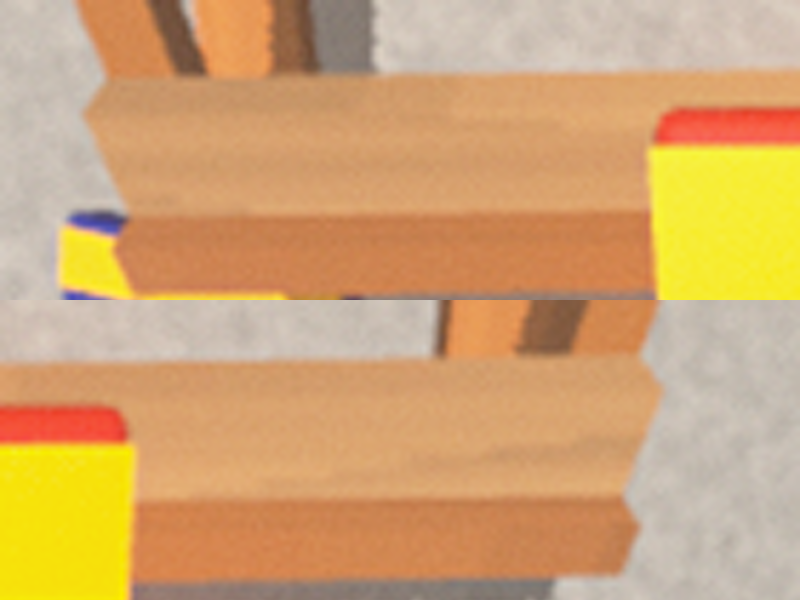

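Run:
```python
from h import *
np.set_printoptions(precision=1,suppress=True)
d=dict(np.load('w2.npz'))
L=onz(d,162.75,117.3,55);R=onz(d,469.4,114.7,55);e=R-L
a=np.degrees(np.arctan2(e[0],-e[1]));m=(L+R)/2
print(L,R,np.linalg.norm(e),'yaw',a,'mid',m)
# rail front edge 92 up slope
t=np.radians(a);X=np.array([np.cos(t),np.sin(t),0]);Y=np.array([-np.sin(t),np.cos(t),0])
print(proj(d,m+X*79.7+Y*155+[0,0,46]),proj(d,m+X*79.7-Y*155+[0,0,46]))
g=58
for o in (90,0,-90):
    print(o,'grasp pt underside',m+Y*o+X*g*.866+[0,0,g*.5])
s0=dict(np.load('side0.npz'));print(proj(s0,L),proj(s0,R)); c0=dict(np.load('scene0.npz'));print(proj(c0,L),proj(c0,R))
# held board: gold end corners
print([onz(d,u,v,246.9-9.5)[:2] for u,v in ((256,106),(382,104))])
```

```text
[432.  329.7  55. ] [684.3 149.8  55. ] 309.8265407714102 yaw 54.51620049088451 mid [558.2 239.8  55. ]
[117.   15.3] [512.1  11.7]
90 grasp pt underside [514.  332.9  84. ]
0 grasp pt underside [587.3 280.7  84. ]
-90 grasp pt underside [660.6 228.4  84. ]
[302.9 295.1] [263.8 217.4]
[332.1 125.9] [372.4 186.8]
[array([546.1, 263.8]), array([589.8, 233.1])]
```

carry_out(
  plan=[
    [0.0176,0.006,-0.006,0.05],
    [0.0176,0.006,-0.006,0.05],
    [0.0176,0.006,-0.006,0.05],
    [0.0176,0.006,-0.006,0.05],
    [0.0176,0.006,-0.006,0.05],
    [0.0176,0.006,-0.006,0.05],
    [0.0176,0.006,-0.006,0.05],
    [0.0176,0.006,-0.006,0.1],
  ],
)

```text
time_s: 7.43
ee_pos: [664.9, 232.9, 197.8]
ee_rot: [-0.0, 0.889, 0.457, -0.001]
ft_force: [-0.5, -0.5, -0.8]
width: 53.2
grasp_force: 63.7
```

carry_out(
  plan=[
    [0,0,-0.01,0],
    [0,0,-0.01,0],
    [0,0,-0.01,0],
    [0,0,-0.01,0],
    [0,0,-0.01,0],
    [0,0,-0.01,0],
    [0,0,0,0],
    [0,0,0,0],
  ],
)

```text
time_s: 8.1
ee_pos: [664.1, 232.7, 138.8]
ee_rot: [-0.0, 0.889, 0.457, -0.0]
ft_force: [0.5, 1.0, -1.2]
width: 53.2
grasp_force: 63.7
```

carry_out(
  plan=[
    [0,0,0,0],
    [0,0,0,0],
    [0,0,-0.002,0],
    [0,0,-0.002,0],
    [0,0,-0.002,0],
    [0,0,-0.002,0],
    [0,0,0,0],
    [0,0,0,0],
  ],
  force=20,
)

```text
time_s: 8.77
ee_pos: [664.5, 232.8, 131.8]
ee_rot: [0.0, 0.889, 0.457, 0.0]
ft_force: [-3.3, -1.2, 4.8]
width: 53.3
grasp_force: 64.4
```

carry_out(
  plan=[
    [0,0,0,0],
    [0,0,0,0],
    [0,0,-0.002,0],
    [0,0,-0.002,0],
    [0,0,-0.002,0],
    [0,0,-0.002,0],
    [0,0,0,0],
    [0,0,0,0],
  ],
  force=20,
  grip=255,
)

```text
time_s: 9.43
ee_pos: [664.4, 232.2, 124.2]
ee_rot: [0.0, 0.889, 0.457, -0.0]
ft_force: [-6.7, -8.0, 11.9]
width: 52.9
grasp_force: 69.1
```

```bash
cat >> h.py <<'E'
def gold(d):
    hsv=cv2.cvtColor(np.ascontiguousarray(d['pixels']),cv2.COLOR_RGB2HSV)
    m=cv2.inRange(hsv,np.array((24,150,120)),np.array((33,255,255)));m[260:]=0;m[:,:150]=0;m[:,490:]=0
    cs,_=cv2.findContours(m,cv2.RETR_EXTERNAL,cv2.CHAIN_APPROX_NONE)
    c=max(cs,key=cv2.contourArea);return cv2.minAreaRect(c)
E
python3 - <<'E'
from h import *
print(gold(dict(np.load('w2.npz'))),gold(grab('wrist','w3.png')),bot.read_state()['grasp_force'])
E
```

```text
((318.0, 120.0), (28.0, 128.0), 90.0) ((318.6663818359375, 125.9732666015625), (29.763164520263672, 147.0011444091797), 89.29268646240234) 69.15504097938538
```

carry_out(
  plan=[
    [0,0,0,0],
    [0,0,-0.001,0],
    [0,0,-0.001,0],
    [0,0,-0.001,0],
    [0,0,-0.001,0],
    [0,0,0,0],
    [0,0,0,0],
    [0,0,0,0],
  ],
  force=20,
  grip=92,
)

```text
time_s: 10.15
ee_pos: [664.4, 232.2, 119.4]
ee_rot: [0.0, 0.889, 0.457, -0.0]
ft_force: [-3.3, -5.4, 4.6]
width: 54.8
grasp_force: 34.3
```

Run:
```python
from h import *
print(gold(grab('wrist','w4.png')))
```

```text
((319.0, 133.5), (29.0, 156.0), 90.0)
```

carry_out(
  plan=[
    [0,0,-0.001,0],
    [0,0,-0.001,0],
    [0,0,-0.001,0],
    [0,0,-0.001,0],
    [0,0,-0.001,0],
    [0,0,0,0],
    [0,0,0,0],
    [0,0,0,0],
  ],
)

```text
time_s: 10.87
ee_pos: [664.4, 232.3, 114.5]
ee_rot: [0.0, 0.889, 0.457, -0.0]
ft_force: [-2.9, -5.8, 5.0]
width: 54.7
grasp_force: 35.3
```

Run:
```python
from h import *
print(gold(grab('wrist','w5.png')))
```

```text
((319.0, 145.5), (29.0, 168.0), 90.0)
```

carry_out(
  plan=[
    [0,0,-0.001,0],
    [0,0,-0.001,0],
    [0,0,-0.001,0],
    [0,0,0,0],
    [0,0,0,0],
    [0,0,0,0],
    [0,0,0,0],
    [0,0,0,0],
  ],
)

```text
time_s: 11.58
ee_pos: [664.5, 232.5, 111.4]
ee_rot: [0.0, 0.889, 0.457, 0.0]
ft_force: [-1.5, -5.1, 4.2]
width: 55.2
grasp_force: 35.6
```

carry_out(
  plan=[
    [0,0,-0.001,0],
    [0,0,-0.001,0],
    [0,0,-0.001,0],
    [0,0,0,0],
    [0,0,0,0],
    [0,0,0,0],
    [0,0,0,0],
    [0,0,0,0],
  ],
)

```text
time_s: 12.25
ee_pos: [664.7, 232.6, 110.5]
ee_rot: [0.0, 0.889, 0.457, 0.0]
ft_force: [-9.9, -7.4, 19.9]
width: 54.7
grasp_force: 37.5
```

Run:
```python
from h import *
print(gold(grab('wrist','w6.png')))
a=grab('side')['pixels'][190:320,230:340];b=grab('scene')['pixels'][100:210,300:430]
im=np.hstack([cv2.resize(a,(440,520)),cv2.resize(b[:, :90],(360,440),interpolation=cv2.INTER_CUBIC).__array__() if 0 else cv2.resize(b[:,40:130],(350,520))])
cv2.imwrite('pics/m2.png',cv2.cvtColor(im,cv2.COLOR_RGB2BGR))
```

```text
((318.5, 158.0), (28.0, 177.0), 90.0)
```

View pics/m2.png

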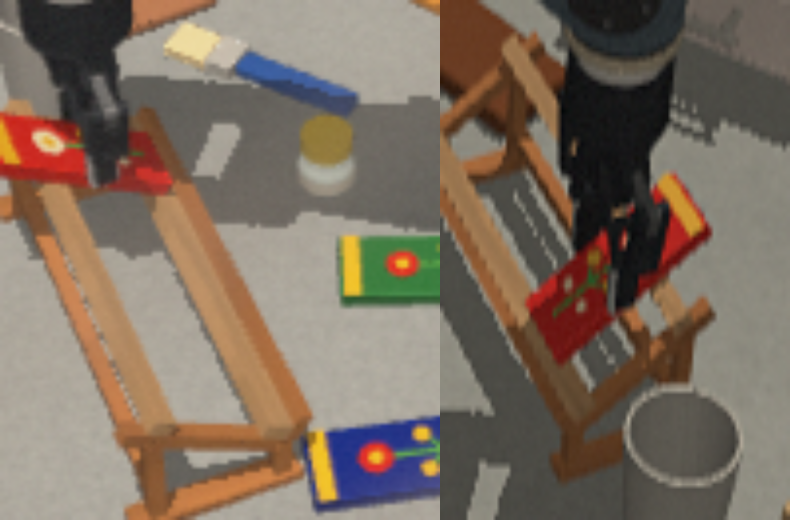

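carry_out(
  plan=[
    [0,0,0.001,0],
    [-0.0016,-0.0022,-0.0013,0],
    [-0.0016,-0.0022,-0.0013,0],
    [-0.0016,-0.0022,-0.0013,0],
    [0,0,0,0],
    [0,0,0,0],
    [0,0,0,0],
    [0,0,0,0],
  ],
)

```text
time_s: 13.07
ee_pos: [660.1, 226.3, 106.1]
ee_rot: [0.0, 0.889, 0.457, 0.001]
ft_force: [-2.1, -3.5, 7.5]
width: 54.3
grasp_force: 36.2
```

carry_out(
  plan=[
    [-0.0008,-0.0011,-0.0006,0],
    [-0.0008,-0.0011,-0.0006,0],
    [-0.0008,-0.0011,-0.0006,0],
    [0,0,0,0],
    [0,0,0,0],
    [0,0,0,0],
    [0,0,0,0],
    [0,0,0,0],
  ],
)

```text
time_s: 13.73
ee_pos: [658.9, 224.8, 105.1]
ee_rot: [-0.0, 0.889, 0.458, 0.003]
ft_force: [3.7, 7.7, 5.6]
width: 54.9
grasp_force: 35.9
```

carry_out(
  plan=[
    [0,0,0,0],
    [0,0,0,0],
    [0,0,0,0],
    [0,0,0,0],
    [0,0,0.004,0],
    [0,0,0.01,0],
    [0,0,0.015,0],
    [0,0,0.015,0],
  ],
  grip=45,
)

```text
time_s: 14.4
ee_pos: [657.1, 222.9, 148.7]
ee_rot: [-0.0, 0.889, 0.457, -0.0]
ft_force: [0.0, 0.7, -0.3]
width: 70.4
grasp_force: 0.0
```

carry_out(
  plan=[
    [0,0,0.015,0],
    [0,0,0.015,0],
    [0,0,0.015,0],
    [0,0,0.015,0],
    [-0.01,-0.004,0.01,0],
    [-0.02,-0.005,0,-2],
    [-0.03,-0.01,0,-4],
    [-0.03,-0.01,0,-4],
  ],
)

```text
time_s: 15.07
ee_pos: [566.2, 193.6, 218.4]
ee_rot: [0.0, 0.926, 0.377, 0.001]
ft_force: [0.5, -0.5, 0.2]
width: 70.3
grasp_force: 0.0
```

Run:
```python
from h import *
np.set_printoptions(precision=1,suppress=True)
d=grab('wrist','w7.png');np.savez('w7.npz',**{k:np.array(v) for k,v in d.items()})
for n in ('board3','board1'):
    for k in seg(d,n)[:3]: print(n,k.mean(0),rect(d,k))
s=bot.read_state();print(s['ee_pos'],s['ee_rot'])
```

```text
board3 [283.7 284.5] [431.4, 124.3, 119.4, 52.8, 32.9]
board3 [152.9 254.9] [354.0, 267.3, 62.5, 16.3, 53.2]
board1 [152.2 242.5] [365.1, 276.5, 121.0, 53.5, 41.1]
board1 [439.5 257.8] [594.6, 16.9, 36.1, 17.4, 2.6]
board1 [485.4 214.7] [668.0, 21.4, 19.5, 16.2, -83.7]
[560.7 192.1 217.4] [-0.   0.9  0.4 -0. ]
```

View pics/w7.png

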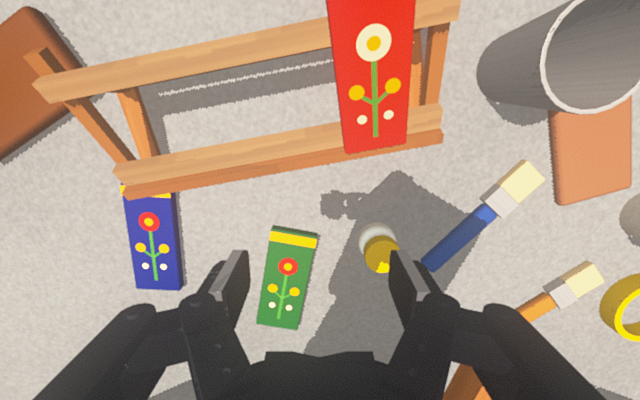

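carry_out(
  plan=[
    [-0.0165,-0.0087,-0.011,-1.4],
    [-0.0165,-0.0087,-0.011,-1.4],
    [-0.0165,-0.0087,-0.011,-1.4],
    [-0.0165,-0.0087,-0.011,-1.4],
    [-0.0165,-0.0087,-0.011,-1.4],
    [-0.0165,-0.0087,-0.011,-1.4],
    [-0.0165,-0.0087,-0.011,-1.4],
    [-0.0165,-0.0087,-0.011,-1.4],
  ],
  grip=0,
)

```text
time_s: 15.78
ee_pos: [434.7, 124.0, 130.0]
ee_rot: [0.0, 0.958, 0.286, 0.001]
ft_force: [0.5, -0.8, -0.2]
width: 85.5
grasp_force: 0.0
```

```bash
cat >> h.py <<'E'
def tcp():
    s=bot.read_state();q=s['ee_rot'];return s['ee_pos'],np.degrees(2*np.arctan2(q[2],q[1])),s
E
python3 - <<'E'
from h import *
np.set_printoptions(precision=1,suppress=True)
d=grab('wrist','w8.png');p,a,s=tcp();print(p,a)
for k in seg(d,'board3')[:1]: print(rect(d,k))
print(gold(d),rect(d,cv2.boxPoints(gold(d))))
E
```

```text
[430.9 122.8 127.8] 33.08449709049335
[430.1, 121.1, 116.4, 51.7, 31.3]
((464.5, 96.99998474121094), (61.99999237060547, 48.99999237060547), 90.0) [562.8, 75.6, 49.4, 37.9, 40.2]
```

carry_out(
  plan=[
    [-0.0025,-0.0017,-0.013,-0.5],
    [-0.0025,-0.0016,-0.013,-0.5],
    [0,0,-0.015,0],
    [0,0,-0.015,0],
    [0,0,-0.015,0],
    [0,0,-0.015,0],
    [0,0,-0.015,0],
    [0,0,0,0],
  ],
)

```text
time_s: 16.5
ee_pos: [429.6, 120.9, 27.3]
ee_rot: [-0.0, 0.961, 0.278, -0.001]
ft_force: [-1.5, -0.3, 0.9]
width: 85.2
grasp_force: 0.0
```

carry_out(
  plan=[
    [0,0,0,0],
    [0,0,0,0],
    [0,0,0,0],
    [0,0,0,0],
    [0,0,0,0],
    [0,0,0,0],
    [0,0,0,0],
    [0,0,0,0],
  ],
  grip=255,
  force=40,
)

```text
time_s: 17.17
ee_pos: [432.9, 121.6, 31.0]
ee_rot: [0.0, 0.961, 0.278, 0.003]
ft_force: [0.2, 1.1, 25.2]
width: 0.3
grasp_force: 12.5
```

carry_out(
  plan=[
    [0,0,0,0],
    [0,0,0,0],
    [0,0,0.005,0],
    [0,0,0.01,0],
    [0,0,0.015,0],
    [0,0,0.015,0],
    [0,0,0.015,0],
    [0,0,0.015,0],
  ],
)

```text
time_s: 17.83
ee_pos: [430.0, 121.0, 105.0]
ee_rot: [0.0, 0.961, 0.278, 0.0]
ft_force: [0.4, -0.2, -0.6]
width: 0.0
grasp_force: 0.0
```

Run:
```python
from h import *
np.set_printoptions(precision=1,suppress=True)
d=grab('wrist','w9.png');p,a,s=tcp();print(p,a)
g=gold(d);b=cv2.boxPoints(g);print(g)
c=onz(d,*b.mean(0),p[2]-10)[:2];t=np.radians(a);print('gold mid ahead',(c-p[:2])@[np.cos(t),np.sin(t)],'lat',(c-p[:2])@[-np.sin(t),np.cos(t)])
d=dict(np.load('w2.npz'));g=gold(d);c=onz(d,*g[0],246.9-9.5)[:2];print('red ref',np.linalg.norm(c-[523.4,186.1]))
```

```text
[431.2 121.3 107.3] 32.25579790022373
((472.5, 83.0), (72.0, 33.0), 90.0)
gold mid ahead 84.00484353830014 lat -62.335670031631324
red ref 70.51742698558358
```

carry_out(
  plan=[
    [0,0,0.006,0],
    [0,0,0.006,0],
    [0,0,0.006,0],
    [0,0,0.006,0],
    [0,0,0.006,0],
    [0,0,0.006,0],
    [0,0,0.006,0],
    [0,0,0.006,0],
  ],
  grip=0,
)

```text
time_s: 18.55
ee_pos: [430.2, 121.0, 152.1]
ee_rot: [-0.0, 0.961, 0.278, -0.0]
ft_force: [0.8, -0.2, 0.1]
width: 85.2
grasp_force: 0.0
```

Run:
```python
from h import *
np.set_printoptions(precision=1,suppress=True)
d=grab('wrist','w10.png');p,a,s=tcp();print(p,a)
for k in seg(d,'board3')[:1]: print(rect(d,k),cv2.minAreaRect(k.astype(np.float32)))
```

```text
[430.7 121.1 153.1] 32.25252532649438
[397.3, 101.8, 52.7, 39.0, -57.8] ((317.5, 230.0), (38.0, 55.0), 90.0)
```

View pics/w10.png

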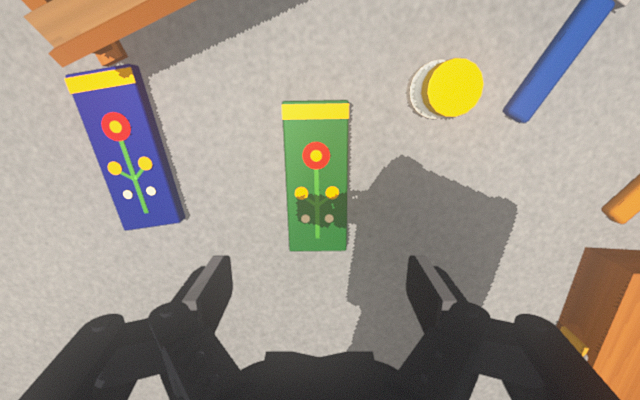

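carry_out(
  plan=[
    [0,0,-0.017,0],
    [0,0,-0.017,0],
    [0,0,-0.017,0],
    [0,0,-0.017,0],
    [0,0,-0.017,0],
    [0,0,-0.017,0],
    [0,0,-0.017,0],
    [0,0,-0.019,0],
  ],
)

```text
time_s: 19.27
ee_pos: [430.4, 121.1, 13.0]
ee_rot: [0.0, 0.961, 0.278, 0.0]
ft_force: [1.2, 0.9, -0.1]
width: 85.2
grasp_force: 0.0
```

carry_out(
  plan=[
    [0,0,0,0],
    [0,0,0,0],
    [0,0,0,0],
    [0,0,0,0],
    [0,0,0,0],
    [0,0,0,0],
    [0,0,0,0],
    [0,0,0,0],
  ],
  grip=75,
)

```text
time_s: 19.93
ee_pos: [430.4, 121.0, 13.9]
ee_rot: [0.0, 0.961, 0.278, 0.0]
ft_force: [-0.4, 0.9, -0.2]
width: 60.5
grasp_force: 0.0
```

carry_out(
  plan=[
    [0,0,0,0],
    [0,0,0,0],
    [0,0,0,0],
    [0,0,0,0],
    [0,0,0,0],
    [0,0,0,0],
    [0,0,0,0],
    [0,0,0,0],
  ],
  grip=100,
)

```text
time_s: 20.6
ee_pos: [430.3, 121.0, 14.0]
ee_rot: [0.0, 0.961, 0.278, 0.0]
ft_force: [-1.7, -0.7, 8.1]
width: 55.2
grasp_force: 41.3
```

Run:
```python
from h import *
np.set_printoptions(precision=1,suppress=True)
p,a,s=tcp();print(p,a)
T=np.array([430.7,121.1]);d=None
import cell
d=get_image('wrist'); # intrinsics
# rebuild w10 pose: translate camera by TCP difference
M=np.array(d['camera_from_world']);R=M[:3,:3];c=-R.T@M[:3,3]
c=c+np.array([430.7,121.1,153.1])-p
M2=M.copy();M2[:3,3]=-R@c
d2=dict(camera_matrix=d['camera_matrix'],camera_from_world=M2)
q=[onz(d2,u,v,14)[:2] for u,v in ((67,77),(131,66),(185,218),(124,230))]
print('blue',np.mean(q,0),q,np.degrees(np.arctan2(*((q[0]+q[1]-q[2]-q[3])[::-1]))))
q=[onz(d2,u,v,14)[:2] for u,v in ((282,101),(350,100),(348,250),(290,250))];print('green',np.mean(q,0))
```

```text
[430.3 121.   14. ] 32.267927125520934
blue [371.3 280.1] [array([403.7, 345.5]), array([439.1, 304.7]), array([342.2, 213.3]), array([300.2, 257. ])] 41.90227741075813
green [438.4 127.4]
```

carry_out(
  plan=[
    [0,0,0.005,0],
    [0,0,0.015,0],
    [0,0,0.02,0],
    [0,0,0.024,0],
    [0,0,0.024,0],
    [0,0,0.024,2.2],
    [0,0,0.024,3],
    [0,0,0.024,3],
  ],
  grip=140,
  force=50,
)

```text
time_s: 21.32
ee_pos: [429.8, 120.9, 175.0]
ee_rot: [-0.0, 0.938, 0.347, -0.0]
ft_force: [0.2, 1.3, -0.8]
width: 54.5
grasp_force: 54.6
```

carry_out(
  plan=[
    [0.0202,0.0208,0,1.75],
    [0.0202,0.0208,0,1.75],
    [0.0202,0.0208,0,1.75],
    [0.0202,0.0208,0,1.75],
    [0.0202,0.0208,0,1.75],
    [0.0202,0.0208,0,1.75],
    [0.0202,0.0208,0,1.75],
    [0.0202,0.0208,0,1.75],
  ],
)

```text
time_s: 21.98
ee_pos: [592.3, 288.4, 173.5]
ee_rot: [-0.0, 0.889, 0.458, -0.0]
ft_force: [-0.6, -0.6, -1.6]
width: 54.5
grasp_force: 54.6
```

Run:
```python
from h import *
np.set_printoptions(precision=1,suppress=True)
d=grab('wrist','w11.png');p,a,s=tcp();print(p,a,s['width'],s['grasp_force'],s['ft_force'])
g=gold(d);print(g);c=onz(d,*g[0],p[2])[:2];print('gold ahead',np.linalg.norm(c-p[:2]))
X=np.array([.5805,.8143]);Y=np.array([-.8143,.5805]);print('rack coords',(p[:2]-[558.2,239.8])@X,(p[:2]-[558.2,239.8])@Y)
```

```text
[594.9 291.4 173.6] 54.716667664148744 54.566821060987685 54.629361033439636 [-4.2 -0.2 -3. ]
((317.17840576171875, 121.59268188476562), (31.744293212890625, 140.00144958496094), 89.27477264404297)
gold ahead 66.60094603951349
rack coords 63.26197428837938 0.08024201492754224
```

carry_out(
  plan=[
    [0,0,0,0],
    [0,0,-0.01,0],
    [0,0,-0.01,0],
    [0,0,-0.01,0],
    [0,0,-0.01,0],
    [0,0,-0.01,0],
    [0,0,0,0],
    [0,0,0,0],
  ],
)

```text
time_s: 22.7
ee_pos: [591.6, 287.2, 122.9]
ee_rot: [-0.0, 0.889, 0.457, -0.0]
ft_force: [-0.8, 0.1, -1.3]
width: 54.7
grasp_force: 55.0
```

carry_out(
  plan=[
    [0,0,0,0],
    [0,0,-0.001,0],
    [0,0,-0.001,0],
    [0,0,-0.002,0],
    [0,0,-0.002,0],
    [0,0,-0.002,0],
    [0,0,-0.001,0],
    [0,0,0,0],
  ],
  grip=95,
  force=20,
)

```text
time_s: 23.37
ee_pos: [591.8, 287.1, 116.0]
ee_rot: [0.0, 0.889, 0.458, -0.0]
ft_force: [-7.5, -6.3, 13.0]
width: 54.7
grasp_force: 58.3
```

Run:
```python
from h import *
np.set_printoptions(precision=1,suppress=True)
d=grab('wrist','w12.png');p,a,s=tcp();print(p,a,s['width'],s['grasp_force'],s['ft_force'],gold(d))
```

```text
[591.8 287.  116. ] 54.45511797705744 54.92289952971714 58.28514218330383 [-7.1 -5.7 13. ] ((318.0, 128.0), (34.0, 156.0), 90.0)
```

carry_out(
  plan=[
    [0,0,0,0],
    [0,0,-0.001,0],
    [0,0,-0.001,0],
    [0,0,-0.001,0],
    [0,0,-0.001,0],
    [0,0,-0.001,0],
    [0,0,0,0],
    [0,0,0,0],
  ],
  grip=89,
  force=20,
)

```text
time_s: 24.08
ee_pos: [591.9, 287.4, 109.5]
ee_rot: [0.0, 0.889, 0.457, 0.0]
ft_force: [0.5, -2.4, 1.3]
width: 56.0
grasp_force: 16.0
```

carry_out(
  plan=[
    [0,0,-0.001,0],
    [0,0,-0.001,0],
    [0,0,-0.001,0],
    [0,0,-0.001,0],
    [0,0,-0.001,0],
    [0,0,0,0],
    [0,0,0,0],
    [0,0,0,0],
  ],
)

```text
time_s: 24.75
ee_pos: [591.7, 287.5, 104.5]
ee_rot: [-0.0, 0.889, 0.458, -0.0]
ft_force: [0.7, -0.5, 2.3]
width: 55.6
grasp_force: 16.4
```

Run:
```python
from h import *
np.set_printoptions(precision=1,suppress=True)
d=grab('wrist','w13.png');p,a,s=tcp();print(p,a,s['width'],s['grasp_force'],s['ft_force'],gold(d))
```

```text
[591.7 287.5 104.5] 54.44883260999457 55.71851654869016 16.36757344007492 [0.6 0.3 2.1] ((319.0, 158.99998474121094), (31.999996185302734, 187.99996948242188), 90.0)
```

carry_out(
  plan=[
    [0,0,-0.001,0],
    [0,0,-0.001,0],
    [0,0,-0.001,0],
    [0,0,0,0],
    [0,0,0,0],
    [0,0,0,0],
    [0,0,0,0],
    [0,0,0,0],
  ],
)

```text
time_s: 25.47
ee_pos: [591.7, 287.4, 101.5]
ee_rot: [-0.0, 0.889, 0.458, -0.0]
ft_force: [-0.2, -0.2, 1.9]
width: 55.5
grasp_force: 16.6
```

Run:
```python
from h import *
np.set_printoptions(precision=1,suppress=True)
d=grab('wrist','w13.png');p,a,s=tcp();print(p,a,s['width'],s['grasp_force'],s['ft_force'],gold(d))
```

```text
[591.7 287.4 101.5] 54.45277113097434 55.838279035773496 16.58435583114624 [0.2 0.4 1.5] ((318.8768005371094, 169.162841796875), (196.0015106201172, 31.973661422729492), 0.48146581649780273)
```

carry_out(
  plan=[
    [0,0,-0.001,0],
    [0,0,0,0],
    [-0.0016,-0.0022,-0.0015,0],
    [-0.0016,-0.0022,-0.0015,0],
    [-0.0016,-0.0022,-0.0015,0],
    [0,0,0,0],
    [0,0,0,0],
    [0,0,0,0],
  ],
)

```text
time_s: 26.18
ee_pos: [586.9, 280.4, 96.3]
ee_rot: [0.0, 0.889, 0.457, -0.0]
ft_force: [-1.8, -3.4, 6.2]
width: 55.7
grasp_force: 16.7
```

carry_out(
  plan=[
    [-0.0008,-0.0011,-0.0006,0],
    [-0.0008,-0.0011,-0.0006,0],
    [-0.0008,-0.0011,-0.0006,0],
    [0,0,0,0],
    [0,0,0,0],
    [0,0,0,0],
    [0,0,0,0],
    [0,0,0,0],
  ],
)

```text
time_s: 26.85
ee_pos: [585.8, 279.0, 95.3]
ee_rot: [-0.0, 0.889, 0.458, 0.002]
ft_force: [3.4, 7.9, 5.5]
width: 55.6
grasp_force: 16.6
```

Run:
```python
from h import *
np.set_printoptions(precision=1,suppress=True)
d=grab('wrist','w14.png');p,a,s=tcp();print(p,a,s['width'],s['grasp_force'],s['ft_force'],gold(d))
print(proj(d,[0,0,0]))
EX=np.array([.5805,.8143]);
for u in (120,130,140):  # predicted gold-end top edge pixel when seated
    q=np.array([558.2,239.8])+EX*(u*.866-7);print(u,proj(d,[*q,55+u*.5+12.1]))
```

```text
[585.8 279.   95.3] 54.46073558598331 55.50234426256794 16.56053066253662 [2.9 8.7 5.3] ((319.0, 169.0), (32.0, 196.0), 90.0)
[ 84.1 609. ]
120 [321.8 195.8]
130 [322.1 173. ]
140 [322.4 146.1]
```

carry_out(
  plan=[
    [0,0,0,0],
    [0,0,0,0],
    [0,0,0,0],
    [0,0,0,0],
    [0,0,0.004,0],
    [0,0,0.01,0],
    [0,0,0.015,0],
    [0,0,0.02,0],
  ],
  grip=45,
)

```text
time_s: 27.57
ee_pos: [584.1, 277.3, 143.6]
ee_rot: [-0.0, 0.889, 0.457, -0.001]
ft_force: [-0.7, 0.1, 0.3]
width: 70.0
grasp_force: 0.0
```

carry_out(
  plan=[
    [0,0,0.02,0],
    [0,0,0.02,0],
    [0,0,0.02,0],
    [-0.02,0,0.01,0],
    [-0.03,-0.001,0,-1.5],
    [-0.03,-0.001,0,-2.5],
    [-0.03,-0.001,0,-2.5],
    [-0.03,-0.001,0,-2.5],
  ],
  grip=0,
)

```text
time_s: 28.23
ee_pos: [443.2, 273.3, 214.1]
ee_rot: [-0.0, 0.923, 0.385, 0.0]
ft_force: [0.4, 0.1, 0.5]
width: 85.2
grasp_force: 0.0
```

carry_out(
  plan=[
    [-0.03,-0.001,-0.008,-1.3],
    [-0.03,-0.001,-0.008,-1.2],
    [-0.0212,-0.001,-0.008,0],
    [0,0,-0.008,0],
    [0,0,-0.006,0],
    [0,0,0,0],
    [0,0,0,0],
    [0,0,0,0],
  ],
)

```text
time_s: 28.9
ee_pos: [364.3, 270.7, 175.7]
ee_rot: [-0.0, 0.931, 0.366, 0.0]
ft_force: [-0.1, 0.0, -0.1]
width: 85.5
grasp_force: 0.0
```

Run:
```python
from h import *
np.set_printoptions(precision=1,suppress=True)
d=grab('wrist','w15.png');np.savez('w15.npz',**{k:np.array(v) for k,v in d.items()});p,a,s=tcp();print(p,a,s['width'])
k=seg(d,'board1')[0];print(rect(d,k),cv2.minAreaRect(k.astype(np.float32)))
```

```text
[364.2 270.6 175.6] 42.918091820143836 85.22638622509194
[364.2, 277.1, 122.1, 52.9, 41.1] ((315.5, 177.0), (122.0, 57.0), 90.0)
```

View pics/w15.png

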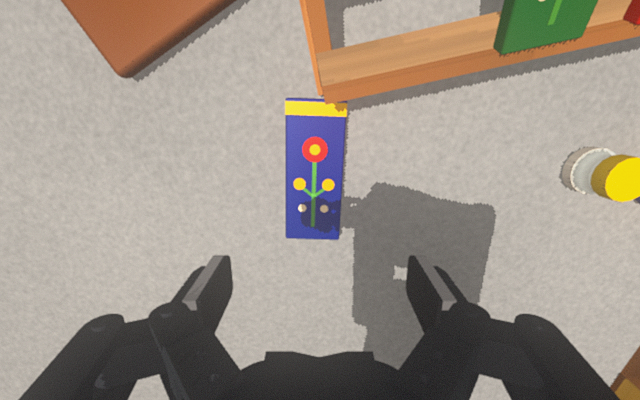

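carry_out(
  plan=[
    [0,0.0023,-0.02,-0.75],
    [0,0.0023,-0.02,-0.75],
    [0,0,-0.022,0],
    [0,0,-0.022,0],
    [0,0,-0.022,0],
    [0,0,-0.022,0],
    [0,0,-0.022,0],
    [0,0,-0.0116,0],
  ],
)

```text
time_s: 29.62
ee_pos: [363.3, 274.8, 11.8]
ee_rot: [0.0, 0.935, 0.354, -0.001]
ft_force: [-0.9, 0.4, -0.0]
width: 84.9
grasp_force: 0.0
```

carry_out(
  plan=[
    [0,0,0,0],
    [0,0,0,0],
    [0,0,0,0],
    [0,0,0,0],
    [0,0,0,0],
    [0,0,0,0],
    [0,0,0,0],
    [0,0,0,0],
  ],
  grip=75,
)

```text
time_s: 30.28
ee_pos: [363.5, 275.2, 13.9]
ee_rot: [-0.0, 0.935, 0.354, 0.0]
ft_force: [-0.4, -0.9, -0.9]
width: 60.2
grasp_force: 0.0
```

carry_out(
  plan=[
    [0,0,0,0],
    [0,0,0,0],
    [0,0,0,0],
    [0,0,0,0],
    [0,0,0,0],
    [0,0,0,0],
    [0,0,0,0],
    [0,0,0,0],
  ],
  grip=140,
  force=50,
)

```text
time_s: 30.95
ee_pos: [363.4, 275.2, 14.2]
ee_rot: [-0.0, 0.935, 0.354, 0.0]
ft_force: [-2.7, -0.3, 9.6]
width: 54.8
grasp_force: 51.9
```

carry_out(
  plan=[
    [0,0,0.002,0],
    [0,0,0.001,0],
    [-0.007,-0.006,0,0],
    [-0.007,-0.006,0,0],
    [-0.007,-0.006,0.002,0],
    [-0.004,-0.003,0.01,0],
    [0,0,0.02,0],
    [0,0,0.02,0],
  ],
)

```text
time_s: 31.62
ee_pos: [336.8, 253.0, 68.8]
ee_rot: [0.0, 0.935, 0.354, -0.001]
ft_force: [-0.1, -0.5, -1.6]
width: 54.8
grasp_force: 53.4
```

carry_out(
  plan=[
    [0,0,0.025,0],
    [0,0,0.025,0],
    [0,0,0.025,0],
    [0,0,0.025,0],
    [0.01,0.005,0.015,2],
    [0.01,0.005,0.01,2],
    [0.02,0.01,0,3],
    [0.02,0.01,0,3],
  ],
)

```text
time_s: 32.28
ee_pos: [398.3, 283.9, 194.2]
ee_rot: [-0.0, 0.9, 0.435, 0.0]
ft_force: [0.5, -0.3, -1.7]
width: 55.0
grasp_force: 53.5
```

carry_out(
  plan=[
    [0.024,0.011,0,3.1],
    [0.024,0.011,0,0],
    [0.024,0.011,0,0],
    [0.024,0.011,0,0],
    [0.0195,0.0085,0,0],
    [0,0,0,0],
    [0,0,0,0],
    [0,0,0,0],
  ],
)

```text
time_s: 32.95
ee_pos: [512.7, 335.9, 193.1]
ee_rot: [0.0, 0.889, 0.458, -0.001]
ft_force: [-0.9, -0.4, -1.3]
width: 54.7
grasp_force: 53.4
```

Run:
```python
from h import *
np.set_printoptions(precision=1,suppress=True)
d=grab('wrist','w16.png');p,a,s=tcp();print(p,a,s['width'],s['grasp_force'],s['ft_force'])
g=gold(d);print(g);c=onz(d,*g[0],p[2])[:2];print('gold ahead',np.linalg.norm(c-p[:2]))
X=np.array([.5805,.8143]);Y=np.array([-.8143,.5805]);print('rack coords',(p[:2]-[558.2,239.8])@X,(p[:2]-[558.2,239.8])@Y)
```

```text
[512.7 336.  193.4] 54.55428315563493 54.779077609782895 53.44446301460266 [-0.8 -0.7 -1.2]
((318.5, 123.5), (29.0, 139.0), 90.0)
gold ahead 69.67701911170553
rack coords 51.937112339003214 92.87426390144132
```

carry_out(
  plan=[
    [0.003,0.0018,-0.01,0],
    [0.0033,0.0019,-0.01,0],
    [0,0,-0.01,0],
    [0,0,-0.01,0],
    [0,0,-0.01,0],
    [0,0,-0.01,0],
    [0,0,-0.01,0],
    [0,0,0,0],
  ],
)

```text
time_s: 33.67
ee_pos: [519.8, 340.0, 121.9]
ee_rot: [0.0, 0.889, 0.458, -0.001]
ft_force: [0.1, 0.3, -1.0]
width: 54.5
grasp_force: 54.0
```

carry_out(
  plan=[
    [0,0,0,0],
    [0,0,-0.002,0],
    [0,0,-0.002,0],
    [0,0,-0.002,0],
    [0,0,-0.002,0],
    [0,0,0,0],
    [0,0,0,0],
    [0,0,0,0],
  ],
  grip=89,
  force=20,
)

```text
time_s: 34.33
ee_pos: [520.2, 340.2, 115.7]
ee_rot: [0.0, 0.889, 0.458, -0.0]
ft_force: [-1.2, -2.4, 1.4]
width: 55.5
grasp_force: 15.3
```

carry_out(
  plan=[
    [0,0,-0.0015,0],
    [0,0,-0.0015,0],
    [0,0,-0.0015,0],
    [0,0,-0.0015,0],
    [0,0,-0.0015,0],
    [0,0,-0.0015,0],
    [0,0,0,0],
    [0,0,0,0],
  ],
)

```text
time_s: 35.0
ee_pos: [520.3, 340.5, 106.6]
ee_rot: [-0.0, 0.889, 0.458, 0.0]
ft_force: [0.9, -1.4, 1.1]
width: 55.7
grasp_force: 16.0
```

Run:
```python
from h import *
np.set_printoptions(precision=1,suppress=True)
d=grab('wrist','w17.png');p,a,s=tcp();print(p,a,s['width'],s['grasp_force'],s['ft_force'],gold(d))
X=np.array([.5805,.8143]);Y=np.array([-.8143,.5805]);print('rack coords',(p[:2]-[558.2,239.8])@X,(p[:2]-[558.2,239.8])@Y)
```

```text
[520.2 340.4 106.5] 54.551522364738496 55.64832332660206 15.951404571533203 [-1.  -0.4  1. ] ((318.5, 158.0), (32.0, 183.0), 90.0)
rack coords 59.87958047079895 89.36960168475844
```

carry_out(
  plan=[
    [0,0,-0.001,0],
    [0,0,-0.001,0],
    [0,0,-0.001,0],
    [0,0,-0.001,0],
    [0,0,-0.001,0],
    [0,0,0,0],
    [0,0,0,0],
    [0,0,0,0],
  ],
)

```text
time_s: 35.72
ee_pos: [520.3, 340.5, 102.8]
ee_rot: [-0.0, 0.889, 0.458, 0.0]
ft_force: [-3.9, -1.3, 14.8]
width: 55.5
grasp_force: 17.3
```

carry_out(
  plan=[
    [-0.0016,-0.0022,-0.0015,0],
    [-0.0016,-0.0022,-0.0015,0],
    [-0.0016,-0.0022,-0.0016,0],
    [-0.0008,-0.0011,-0.0008,0],
    [0,0,0,0],
    [0,0,0,0],
    [0,0,0,0],
    [0,0,0,0],
  ],
)

```text
time_s: 36.38
ee_pos: [515.0, 332.6, 97.3]
ee_rot: [0.0, 0.889, 0.458, 0.001]
ft_force: [-1.7, -2.8, 13.2]
width: 55.6
grasp_force: 17.1
```

carry_out(
  plan=[
    [-0.0008,-0.0011,-0.0006,0],
    [-0.0008,-0.0011,-0.0006,0],
    [-0.0008,-0.0011,-0.0006,0],
    [0,0,0,0],
    [0,0,0,0],
    [0,0,0,0],
    [0,0,0,0],
    [0,0,0,0],
  ],
)

```text
time_s: 37.05
ee_pos: [513.7, 330.9, 96.1]
ee_rot: [-0.001, 0.889, 0.458, 0.003]
ft_force: [3.2, 6.7, 11.6]
width: 55.5
grasp_force: 16.8
```

Run:
```python
from h import *
np.set_printoptions(precision=1,suppress=True)
d=grab('wrist','w18.png');p,a,s=tcp();print(p,a,s['width'],s['grasp_force'],s['ft_force'],gold(d))
X=np.array([.5805,.8143]);Y=np.array([-.8143,.5805]);r=p[:2]-[558.2,239.8];print('rack coords',r@X,r@Y)
q=np.array([558.2,239.8])+Y*(r@Y)+X*(129*.866-7);print(proj(d,[*q,55+129*.5+12.1]))
```

```text
[513.7 330.9  96.1] 54.55099653278608 55.71750804234986 16.845058500766754 [ 2.9  6.9 11. ] ((319.0, 171.0), (30.0, 194.0), 90.0)
rack coords 48.345274319061424 89.12095328734434
[321.2 176.1]
```

carry_out(
  plan=[
    [0,0,0,0],
    [0,0,0,0],
    [0,0,0,0],
    [0,0,0,0],
    [0,0,0.004,0],
    [0,0,0.01,0],
    [0,0,0.02,0],
    [0,0,0.02,0],
  ],
  grip=45,
)

```text
time_s: 37.77
ee_pos: [511.9, 329.2, 149.4]
ee_rot: [0.0, 0.889, 0.458, -0.001]
ft_force: [0.9, -0.4, 0.3]
width: 70.2
grasp_force: 0.0
```

carry_out(
  plan=[
    [0,0,0.02,0],
    [0,0,0.02,0],
    [0,0,0.02,0],
    [0.0088,-0.0195,0,-3.2],
    [0.0088,-0.0195,0,-3.2],
    [0.0088,-0.0195,0,-3.2],
    [0.0088,-0.0195,0,-3.2],
    [0.0088,-0.0195,0,-3.2],
  ],
  grip=0,
)

```text
time_s: 38.43
ee_pos: [556.5, 230.9, 209.5]
ee_rot: [0.0, 0.944, 0.329, 0.0]
ft_force: [-0.0, -0.3, 1.0]
width: 85.1
grasp_force: 0.0
```

carry_out(
  plan=[
    [0.0088,-0.0195,-0.005,-3.2],
    [0.0088,-0.0195,-0.005,-3.2],
    [0.0088,-0.0195,-0.005,-3.2],
    [0.0088,-0.0195,-0.005,-3.2],
    [0.0088,-0.0195,-0.005,-3.2],
    [0.0088,-0.0195,-0.005,-3.2],
    [0.0088,-0.0195,-0.005,-3.2],
    [0.0088,-0.0195,0,-3.2],
  ],
)

```text
time_s: 39.1
ee_pos: [626.6, 74.7, 173.4]
ee_rot: [-0.0, 0.994, 0.111, -0.0]
ft_force: [-0.4, 0.0, 0.1]
width: 85.6
grasp_force: 0.0
```

carry_out(
  plan=[
    [0.0088,-0.0195,0,-3.2],
    [0.0088,-0.0195,0,-3.2],
    [0.0088,-0.0195,0,-3.4],
    [0,0,0,0],
    [0,0,0,0],
    [0,0,0,0],
    [0,0,0,0],
    [0,0,0,0],
  ],
)

```text
time_s: 39.77
ee_pos: [652.8, 18.2, 173.8]
ee_rot: [-0.0, 1.0, 0.028, 0.0]
ft_force: [0.5, -0.6, -0.4]
width: 85.2
grasp_force: 0.0
```

Run:
```python
from h import *
np.set_printoptions(precision=1,suppress=True)
d=grab('wrist','w19.png');np.savez('w19.npz',**{k:np.array(v) for k,v in d.items()});p,a,s=tcp();print(p,a,s['time_s'])
for n in ('brush3','brush2'):
    for k in seg(d,n)[:3]: print(n,k.mean(0),rect(d,k,12))
sd=grab('side');sc=grab('scene')
for n in ('brush3','brush2'):
  for c,dd in (('side',sd),('scene',sc)):
    for k in seg(dd,n,amin=20)[:8]:
        r=rect(dd,k,12)
        if 80<r[2]<125 and 12<r[3]<35: print(n,c,r)
b=sd['pixels'][190:320,230:340];a=sc['pixels'][90:200,330:430]
im=np.hstack([cv2.resize(b,(440,520)),cv2.resize(a,(360,396),interpolation=cv2.INTER_CUBIC).__array__().copy() if 0 else cv2.resize(a,(360,520))])
cv2.imwrite('pics/m3.png',cv2.cvtColor(im,cv2.COLOR_RGB2BGR))
```

```text
[652.8  18.1 173.7] 3.2245028648093603 39.8167
brush3 [ 17.5 344.4] [431.8, 357.7, 84.3, 49.3, -14.7]
brush3 [318.7 219.8] [614.6, 15.9, 76.7, 20.0, 2.7]
brush2 [576.6 315.2] [512.5, -314.6, 271.0, 138.2, 58.6]
brush2 [ 87.5 119. ] [704.5, 235.5, 134.9, 53.9, -82.6]
brush2 [ 88.6 275.3] [516.6, 275.6, 373.8, 20.8, -34.4]
brush3 side [622.3, 22.5, 100.8, 25.7, 3.1]
brush3 scene [628.0, 9.9, 100.4, 26.3, 3.0]
brush2 side [603.9, -127.5, 99.6, 25.0, -5.5]
brush2 scene [609.3, -139.7, 99.9, 23.9, -6.2]
```

View pics/m3.png

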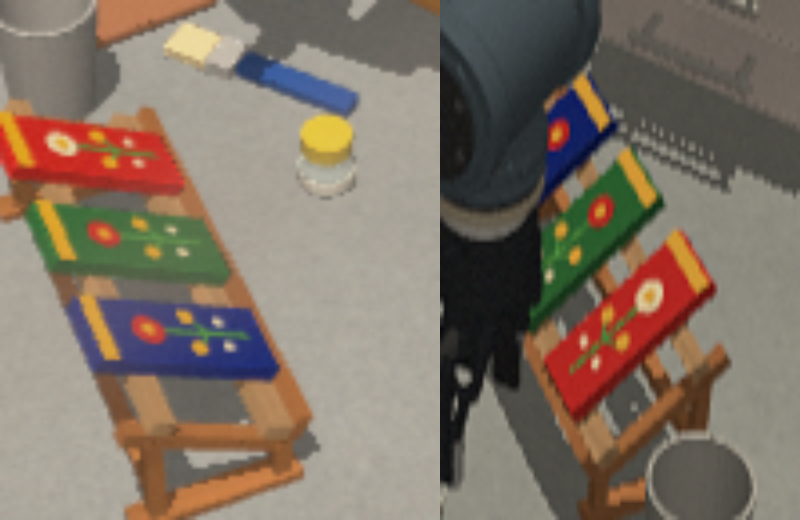

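carry_out(
  plan=[
    [0,0,-0.02,0],
    [0,0,-0.02,0],
    [0,0,-0.02,0],
    [0,0,-0.02,0],
    [0,0,-0.02,0],
    [0,0,-0.02,0],
    [0,0,-0.02,0],
    [0,0,-0.0145,0],
  ],
  grip=60,
)

```text
time_s: 40.58
ee_pos: [652.4, 17.6, 17.3]
ee_rot: [-0.0, 1.0, 0.028, -0.001]
ft_force: [0.3, 0.7, -0.4]
width: 65.4
grasp_force: 0.0
```

carry_out(
  plan=[
    [0,0,0,0],
    [0,0,0,0],
    [0,0,0,0],
    [0,0,0,0],
    [0,0,0,0],
    [0,0,0,0],
    [0,0,0,0],
    [0,0,0,0],
  ],
  grip=255,
  force=40,
)

```text
time_s: 41.25
ee_pos: [653.9, 17.3, 20.6]
ee_rot: [0.0, 1.0, 0.028, 0.001]
ft_force: [-0.8, -0.7, 7.8]
width: 20.9
grasp_force: 40.1
```

carry_out(
  plan=[
    [0,0,0,0],
    [0,0,0,0],
    [0,0,0.005,0],
    [0,0,0.01,0],
    [0,0,0.02,0],
    [0,0,0.02,0],
    [0,0,0.02,0],
    [0,0,0.02,0],
  ],
)

```text
time_s: 41.92
ee_pos: [652.9, 17.3, 115.8]
ee_rot: [0.0, 1.0, 0.027, 0.0]
ft_force: [0.2, -0.1, -1.2]
width: 20.9
grasp_force: 39.2
```

Run:
```python
from h import *
np.set_printoptions(precision=1,suppress=True)
d=grab('wrist','w20.png');p,a,s=tcp();print(p,a,s['width'],s['grasp_force'])
for k in seg(d,'brush3')[:3]: print(k.mean(0),rect(d,k,p[2]-10))
```

```text
[654.8  17.3 120.1] 3.1533262322360875 20.623494393163682 39.26388323307037
[318.2 288.1] [637.7, 16.3, 78.7, 21.1, 2.3]
```

carry_out(
  plan=[
    [0,0,0.02,0],
    [0,0,0.02,0],
    [-0.015,-0.0205,0.02,2],
    [-0.015,-0.0205,0.02,2],
    [-0.015,-0.0205,0,2],
    [-0.015,-0.0205,0,2],
    [-0.015,-0.0205,0,2],
    [-0.015,-0.0205,0,2],
  ],
)

```text
time_s: 42.63
ee_pos: [562.0, -106.5, 194.5]
ee_rot: [0.0, 0.991, 0.133, 0.0]
ft_force: [0.2, -0.1, -1.4]
width: 20.9
grasp_force: 39.4
```

carry_out(
  plan=[
    [-0.015,-0.0205,0,2],
    [-0.015,-0.0205,0,2],
    [-0.015,-0.0205,0,2],
    [-0.015,-0.0205,0,2],
    [-0.015,-0.0205,0,2],
    [-0.015,-0.0205,0,2.3],
    [-0.015,-0.0205,0,0],
    [-0.003,-0.006,0,0],
  ],
)

```text
time_s: 43.3
ee_pos: [453.2, -257.2, 194.4]
ee_rot: [0.0, 0.972, 0.236, -0.0]
ft_force: [-0.5, 0.4, -1.5]
width: 20.5
grasp_force: 39.4
```

Run:
```python
from h import *
np.set_printoptions(precision=1,suppress=True)
get_image('scene');get_image('scene')
d=grab('wrist','w21.png');np.savez('w21.npz',**{k:np.array(v) for k,v in d.items()});p,a,s=tcp();print(p,a,s['width'],s['grasp_force'])
```

```text
[ 455.1 -255.2  194.3] 27.375565439020072 20.84548774453341 39.37999248504639
```

View pics/w21.png

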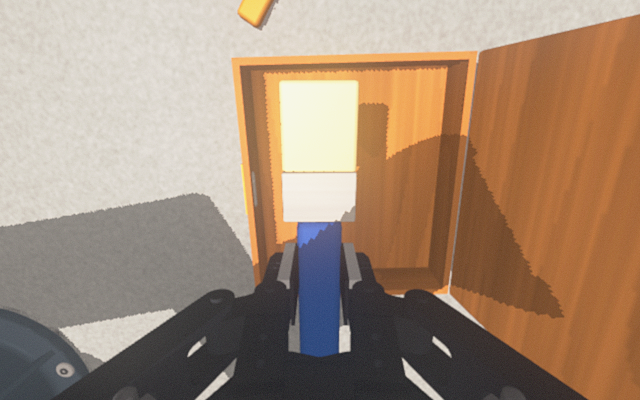

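Run:
```python
from h import *
np.set_printoptions(precision=1,suppress=True)
d=dict(np.load('w21.npz'))
FL,BR,BB=[onz(d,u,v,50)[:2] for u,v in ((233,58),(477,52),(447,292))]
e=BR-FL;f=BR-BB;print(FL,BR,BB,np.linalg.norm(e),np.degrees(np.arctan2(e[1],e[0])),np.linalg.norm(f),np.degrees(np.arctan2(f[1],f[0])))
a=np.radians((np.degrees(np.arctan2(e[1],e[0]))+np.degrees(np.arctan2(f[1],f[0]))-90)/2);print('yaw',np.degrees(a))
X=np.array([np.cos(a),np.sin(a)]);Y=np.array([-np.sin(a),np.cos(a)])
C=((FL+BR)/2-115*Y + ((BR+BB)/2-100*X))/2
print('centre',C,'hinge mid',C+100*X,'X',X,'Y',Y)
for o in (-45,12): print(o,C+o*X)
print('tip ahead',[onz(d,318,v,182)[:2] for v in (80,)])
D={n:dict(np.load(n+'0.npz')) for n in ('scene','side')}
for q in (C-100*X+115*Y,C-100*X-115*Y): print([proj(D[n],[*q,50]) for n in D])
```

```text
[ 521.8 -142.8] [ 616.4 -316.4] [ 417.6 -424.8] 197.76375125411235 -61.39429785045767 226.45352971310683 28.59973750285215
yaw -61.39728017380275
centre [ 468.6 -283.7] hinge mid [ 516.5 -371.5] X [ 0.5 -0.9] Y [0.9 0.5]
-45 [ 447.1 -244.2]
12 [ 474.4 -294.3]
tip ahead [array([ 531.3, -215.7])]
[array([266.9, 228. ]), array([356.1, 183.8])]
[array([183.8, 223. ]), array([426.7, 186.7])]
```

carry_out(
  plan=[
    [-0.004,0.0055,-0.015,0.6],
    [-0.004,0.0055,-0.015,0.6],
    [0,0,-0.02,0],
    [0,0,-0.02,0],
    [0,0,-0.02,0],
    [0,0,-0.02,0],
    [0,0,-0.02,0],
    [0,0,-0.015,0],
  ],
)

```text
time_s: 44.12
ee_pos: [447.4, -242.8, 47.6]
ee_rot: [-0.0, 0.969, 0.248, -0.0]
ft_force: [-0.1, 0.5, -1.3]
width: 21.0
grasp_force: 39.4
```

carry_out(
  plan=[
    [0,0,-0.01,0],
    [0,0,-0.008,0],
    [0,0,-0.003,0],
    [0,0,0,0],
    [0,0,0,0],
    [0,0,0,0],
    [0,0,0,0],
    [0,0,0,0],
  ],
)

```text
time_s: 44.78
ee_pos: [447.2, -244.4, 28.5]
ee_rot: [0.0, 0.969, 0.247, 0.0]
ft_force: [-0.3, 0.1, -1.2]
width: 20.8
grasp_force: 39.4
```

carry_out(
  plan=[
    [0,0,0,0],
    [0,0,0,0],
    [0,0,0,0],
    [0,0,0,0],
    [0,0,0,0],
    [0,0,0.01,0],
    [0,0,0.02,0],
    [0,0,0.02,0],
  ],
  grip=135,
)

```text
time_s: 45.45
ee_pos: [446.6, -243.9, 78.8]
ee_rot: [-0.001, 0.969, 0.247, -0.0]
ft_force: [-0.3, -0.7, -0.2]
width: 39.8
grasp_force: 0.0
```

carry_out(
  plan=[
    [0,0,0.03,0],
    [0,0,0.03,0],
    [0,0,0.03,0],
    [0,0,0.02,0],
    [0.01,0.01,0,0],
    [0.02,0.015,0,-4],
    [0.025,0.015,0,-4],
    [0.03,0.02,0,-4],
  ],
)

```text
time_s: 46.12
ee_pos: [532.3, -184.0, 189.2]
ee_rot: [0.0, 0.99, 0.142, 0.0]
ft_force: [1.3, -1.0, 0.1]
width: 40.1
grasp_force: 0.0
```

Run:
```python
from h import *
np.set_printoptions(precision=1,suppress=True)
p,a,s=tcp();print(p,a,s['width'])
sd=grab('side');sc=grab('scene')
for n in ('brush3','brush2'):
  for c,dd in (('side',sd),('scene',sc)):
    for k in seg(dd,n,amin=20)[:12]:
        r=rect(dd,k,12)
        if 60<r[2]<125 and 12<r[3]<35: print(n,c,r)
```

```text
[ 532.3 -184.   189.2] 16.372318986227803 40.112872056271485
brush3 scene [423.0, -252.9, 95.3, 13.1, 28.6]
brush2 side [604.1, -127.4, 100.1, 25.0, -5.9]
brush2 scene [609.3, -140.3, 99.9, 24.3, -5.6]
brush2 scene [605.1, 329.9, 84.6, 28.5, -60.7]
brush2 scene [637.2, 405.1, 62.2, 24.9, -34.9]
```

carry_out(
  plan=[
    [0.02,0.01,0,-4],
    [0.02,0.01,0,-4],
    [0.02,0.01,-0.005,-4],
    [0.02,0.01,-0.005,-4],
    [0.016,0.008,-0.005,-4],
    [0,0,0,-1.5],
    [0,0,0,0],
    [0,0,0,0],
  ],
  grip=60,
)

```text
time_s: 46.88
ee_pos: [627.5, -136.4, 173.3]
ee_rot: [0.0, 0.999, -0.042, -0.0]
ft_force: [0.5, 0.3, 0.2]
width: 65.5
grasp_force: 0.0
```

Run:
```python
from h import *
np.set_printoptions(precision=1,suppress=True)
d=grab('wrist','w22.png');p,a,s=tcp();print(p,a,s['width'])
for k in seg(d,'brush2')[:5]: print(k.mean(0),rect(d,k,12))
```

```text
[ 627.5 -136.6  173.5] -4.787626525788887 65.4861421134067
[543.7 270.5] [499.0, -404.9, 353.4, 189.5, 53.4]
[318.5 201.7] [607.8, -135.2, 99.2, 20.0, -5.4]
[368.4 316.6] [462.6, -193.3, 107.5, 60.8, 28.3]
[457.9 386. ] [363.0, -292.9, 61.8, 57.9, 85.2]
```

carry_out(
  plan=[
    [0.004,-0.0004,-0.02,-0.6],
    [0.004,-0.0004,-0.02,0],
    [0,0,-0.02,0],
    [0,0,-0.02,0],
    [0,0,-0.02,0],
    [0,0,-0.02,0],
    [0,0,-0.02,0],
    [0,0,-0.0145,0],
  ],
)

```text
time_s: 47.6
ee_pos: [635.2, -137.3, 17.4]
ee_rot: [-0.0, 0.999, -0.047, -0.001]
ft_force: [-0.1, 0.9, 0.3]
width: 65.0
grasp_force: 0.0
```

carry_out(
  plan=[
    [0,0,0,0],
    [0,0,0,0],
    [0,0,0,0],
    [0,0,0,0],
    [0,0,0,0],
    [0,0,0,0],
    [0,0,0,0],
    [0,0,0,0],
  ],
  grip=255,
  force=40,
)

```text
time_s: 48.27
ee_pos: [636.8, -137.3, 20.2]
ee_rot: [0.0, 0.999, -0.047, 0.001]
ft_force: [-1.1, -0.1, 6.6]
width: 20.7
grasp_force: 40.0
```

carry_out(
  plan=[
    [0,0,0,0],
    [0,0,0,0],
    [0,0,0.005,0],
    [0,0,0.015,0],
    [0,0,0.025,0],
    [0,0,0.03,0],
    [0,0,0.03,0],
    [0,0,0.03,0],
  ],
)

```text
time_s: 48.93
ee_pos: [635.8, -136.9, 156.3]
ee_rot: [0.0, 0.999, -0.047, 0.0]
ft_force: [0.4, 0.5, -0.3]
width: 20.5
grasp_force: 39.2
```

carry_out(
  plan=[
    [0,0,0.03,0],
    [-0.0135,-0.0131,0.015,3.4],
    [-0.0135,-0.0131,0,3.4],
    [-0.0135,-0.0131,0,3.4],
    [-0.0135,-0.0131,0,3.4],
    [-0.0135,-0.0131,0,3.4],
    [-0.0135,-0.0131,0,3.4],
    [-0.0135,-0.0131,0,3.4],
  ],
)

```text
time_s: 49.6
ee_pos: [540.7, -229.1, 199.9]
ee_rot: [0.0, 0.987, 0.161, 0.0]
ft_force: [-0.4, -0.7, -1.0]
width: 20.9
grasp_force: 39.2
```

carry_out(
  plan=[
    [-0.0135,-0.0131,0,3.4],
    [-0.0135,-0.0131,0,3.4],
    [-0.0135,-0.0131,0,3.4],
    [-0.0135,-0.0131,0,0],
    [-0.0129,-0.0133,0,0],
    [0,0,0,0],
    [0,0,-0.02,0],
    [0,0,-0.02,0],
  ],
)

```text
time_s: 50.27
ee_pos: [475.3, -294.8, 160.1]
ee_rot: [0.001, 0.969, 0.246, 0.001]
ft_force: [-0.4, -0.1, -0.6]
width: 20.8
grasp_force: 39.3
```

Run:
```python
from h import *
np.set_printoptions(precision=1,suppress=True)
d=grab('wrist','w23.png');p,a,s=tcp();print(p,a,s['width'],s['grasp_force'])
for k in seg(d,'brush3')[:3]: print(k.mean(0),rect(d,k,20))
for k in seg(d,'brush2')[:5]: print(k.mean(0),rect(d,k,p[2]-10))
```

```text
[ 473.6 -293.3  155.6] 28.53334955148245 20.96711826522281 39.3027001619339
[256.1 217.2] [424.1, -258.0, 98.6, 19.7, 28.7]
[388.3 190.7] [504.0, -347.1, 255.3, 221.4, -55.8]
```

carry_out(
  plan=[
    [0,0,-0.02,0],
    [0,0,-0.02,0],
    [0,0,-0.02,0],
    [0,0,-0.02,0],
    [0,0,-0.02,0],
    [0,0,-0.015,0],
    [0,0,-0.01,0],
    [0,0,0,0],
  ],
)

```text
time_s: 50.98
ee_pos: [474.3, -293.7, 32.6]
ee_rot: [-0.001, 0.969, 0.247, -0.001]
ft_force: [-1.1, -0.2, -0.8]
width: 20.7
grasp_force: 39.4
```

carry_out(
  plan=[
    [0,0,0,0],
    [0,0,0,0],
    [0,0,0,0],
    [0,0,0,0],
    [0,0,0,0],
    [0,0,0,0],
    [0,0,0,0],
    [0,0,0,0],
  ],
)

```text
time_s: 51.65
ee_pos: [474.6, -294.4, 33.6]
ee_rot: [0.0, 0.969, 0.247, 0.0]
ft_force: [0.1, 0.1, 0.0]
width: 20.7
grasp_force: 39.4
```

carry_out(
  plan=[
    [0,0,-0.002,0],
    [0,0,-0.002,0],
    [0,0,-0.0015,0],
    [0,0,0,0],
    [0,0,0,0],
    [0,0,0,0],
    [0,0,0,0],
    [0,0,0,0],
  ],
)

```text
time_s: 52.32
ee_pos: [474.6, -294.4, 28.1]
ee_rot: [0.0, 0.969, 0.247, 0.0]
ft_force: [-0.6, 0.6, -1.5]
width: 21.1
grasp_force: 39.4
```

carry_out(
  plan=[
    [0,0,0,0],
    [0,0,0,0],
    [0,0,0,0],
    [0,0,0,0],
    [0,0,0,0],
    [0,0,0.01,0],
    [0,0,0.02,0],
    [0,0,0.03,0],
  ],
  grip=135,
)

```text
time_s: 52.98
ee_pos: [473.6, -293.7, 87.5]
ee_rot: [-0.001, 0.969, 0.247, -0.001]
ft_force: [0.3, -0.5, 0.4]
width: 40.0
grasp_force: 0.0
```

carry_out(
  plan=[
    [0,0,0.028,0],
    [0,0,0.028,0],
    [0,0,0.028,0],
    [0,0,0.028,0],
    [0,0,0.028,0],
    [0,0,0.028,0],
    [0,0,0.028,0],
    [0,0,0.016,0],
  ],
)

```text
time_s: 53.65
ee_pos: [474.8, -294.5, 304.1]
ee_rot: [0.002, 0.969, 0.247, 0.001]
ft_force: [-0.2, 0.5, 0.2]
width: 40.5
grasp_force: 0.0
```

Run:
```python
from h import *
np.set_printoptions(precision=1,suppress=True)
get_image('scene')
d=grab('wrist','w24.png');p,a,s=tcp();print(p,a,s['width'],s['joint_positions'])
for k in seg(d,'brush3')[:3]: print('b3',k.mean(0),rect(d,k,20))
sd=grab('side','side24.png');cv2.imwrite('pics/side24c.png',cv2.resize(cv2.imread('pics/side24.png')[70:230,300:460],(640,600)) if 0 else np.hstack([cv2.resize(cv2.imread('pics/side24.png')[80:220,330:450],(380,443)),cv2.resize(cv2.imread('pics/w24.png')[:,120:520],(420,443))]))
for n in ('lid','case'): print(n,[(np.round(x['box']),round(x['conf'],2)) for x in look_for('side',n)[:2]])
```

```text
[ 475.2 -294.8  303.7] 28.554333080356415 40.36855120274232 [-0.6  0.3  1.6  0.   1.3  0.4]
b3 [570.7 368.8] [361.6, -871.4, 228.1, 44.3, 77.2]
b3 [276.4 179.8] [424.2, -257.7, 98.0, 18.9, 29.0]
b3 [451.5 395.7] [213.7, -711.1, 30.0, 20.1, 65.1]
lid [(array([394., 121.,  75.,  57.]), 0.81)]
case [(array([389., 145.,  68., 105.]), 0.69), (array([271., 270.,  76., 109.]), 0.58)]
```

View pics/side24c.png

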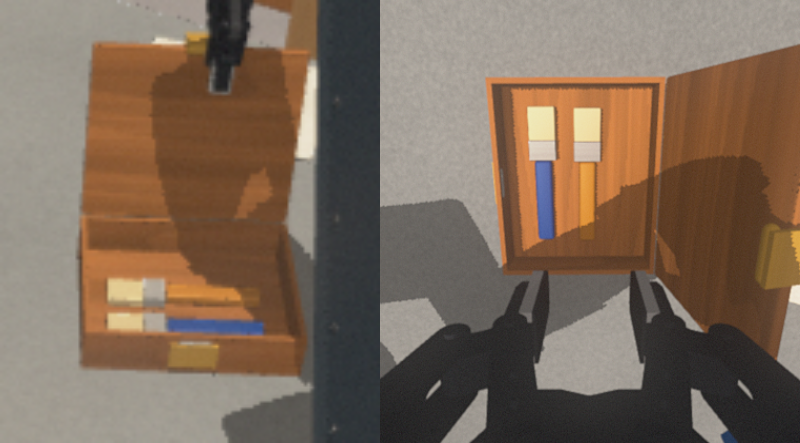

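carry_out(
  plan=[
    [0.0115,-0.0212,0,0],
    [0.0115,-0.0212,0,0],
    [0.0115,-0.0212,0,0],
    [0.0115,-0.0212,0,0],
    [0.0115,-0.0212,0,0],
    [0.0115,-0.0212,0,0],
    [0.0115,-0.0212,0,0],
    [0.0115,-0.0212,0,0],
  ],
  grip=255,
)

```text
time_s: 54.57
ee_pos: [566.7, -464.7, 298.1]
ee_rot: [-0.001, 0.969, 0.247, -0.001]
ft_force: [-0.1, -0.8, 0.3]
width: -0.1
grasp_force: 0.0
```

Run:
```python
from h import *
np.set_printoptions(precision=1,suppress=True)
p,a,s=tcp();r=p[:2]-[516.5,-371.5];print(p,a,s['width'],s['ft_force'],'u',r@[.479,-.878],'v',r@[.878,.479])
get_image('scene');get_image('side')
for c in('scene','side'): print(c,[(np.round(x['box']),round(x['conf'],2)) for x in look_for(c,'brush1')])
```

```text
[ 566.7 -464.7  298.1] 28.548121004014185 -0.11860902287824747 [-0.1 -0.8  0.3] u 105.8662732001276 v -0.5497479399823242
scene [(array([226., 251.,  56.,  12.]), 0.74), (array([204., 262., 126.,  82.]), 0.65)]
side [(array([386., 172.,  49.,   9.]), 0.83), (array([389., 182.,  50.,  -0.]), 0.5)]
```

carry_out(
  plan=[
    [0,0,-0.012,0],
    [0,0,-0.012,0],
    [0,0,-0.012,0],
    [0,0,-0.012,0],
    [0,0,-0.012,0],
    [0,0,-0.001,0],
    [-0.0048,0.0088,0,0],
    [-0.0048,0.0088,0,0],
  ],
)

```text
time_s: 55.43
ee_pos: [556.8, -446.3, 238.4]
ee_rot: [-0.0, 0.969, 0.246, -0.0]
ft_force: [0.3, -0.4, 0.2]
width: 0.1
grasp_force: 0.0
```

carry_out(
  plan=[
    [-0.0048,0.0088,0,0],
    [-0.0048,0.0088,0,0],
    [-0.0048,0.0088,0,0],
    [-0.0048,0.0088,0,0],
    [-0.0048,0.0088,0,0],
    [-0.0048,0.0088,0,0],
    [0,0,0,0],
    [0,0,0,0],
  ],
)

```text
time_s: 56.1
ee_pos: [528.4, -393.5, 240.1]
ee_rot: [0.001, 0.969, 0.247, 0.001]
ft_force: [-0.7, 0.1, 4.6]
width: 0.3
grasp_force: 1.9
```

carry_out(
  plan=[
    [-0.0048,0.0088,0.001,0],
    [-0.0048,0.0088,0.001,0],
    [-0.0048,0.0088,0.001,0],
    [-0.0048,0.0088,0,0],
    [0,0,0,0],
    [0,0,0,0],
    [0,0,0,0],
    [0,0,0,0],
  ],
)

```text
time_s: 56.77
ee_pos: [509.2, -358.9, 241.8]
ee_rot: [-0.0, 0.969, 0.246, -0.0]
ft_force: [-0.4, -0.3, 0.2]
width: 0.2
grasp_force: 0.0
```

Run:
```python
from h import *
np.set_printoptions(precision=1,suppress=True)
p,a,s=tcp();r=p[:2]-[516.5,-371.5];print(p,a,s['width'],s['ft_force'],'u',r@[.479,-.878],'v',r@[.878,.479])
grab('side','side25.png')
for n in ('lid','lid_edge','case'): print(n,[(np.round(x['box']),round(x['conf'],2)) for x in look_for('side',n)[:2]])
```

```text
[ 509.2 -358.9  241.8] 28.53440433273984 0.1909369595679845 [-0.4 -0.3  0.2] u -14.599712072846918 v -0.39602176028892244
lid [(array([389., 127.,  70.,  46.]), 0.68), (array([282., 357.,  67.,  62.]), 0.38)]
lid_edge [(array([388., 127.,  67.,  46.]), 0.82)]
case [(array([389., 151.,  67.,  94.]), 0.69)]
```

carry_out(
  plan=[
    [-0.0032,0.0058,-0.0012,0],
    [-0.0032,0.0058,-0.0015,0],
    [-0.0032,0.0058,-0.0018,0],
    [-0.0032,0.0058,-0.0022,0],
    [-0.0032,0.0058,-0.0024,0],
    [-0.0032,0.0058,-0.0027,0],
    [-0.0032,0.0058,-0.003,0],
    [-0.0032,0.0058,-0.0032,0],
  ],
)

```text
time_s: 57.63
ee_pos: [483.0, -311.3, 223.8]
ee_rot: [0.0, 0.969, 0.247, 0.0]
ft_force: [0.5, -1.1, 1.3]
width: 0.1
grasp_force: 0.5
```

carry_out(
  plan=[
    [-0.0023,0.0042,-0.0028,0],
    [-0.0023,0.0042,-0.003,0],
    [-0.0023,0.0042,-0.0032,0],
    [-0.0023,0.0042,-0.0033,0],
    [-0.0023,0.0042,-0.0033,0],
    [-0.0023,0.0042,-0.0034,0],
    [-0.0023,0.0042,-0.0035,0],
    [-0.0023,0.0042,-0.0035,0],
  ],
)

```text
time_s: 58.3
ee_pos: [464.7, -278.0, 197.6]
ee_rot: [0.0, 0.969, 0.247, -0.0]
ft_force: [1.4, -1.0, -1.1]
width: 0.2
grasp_force: 0.3
```

carry_out(
  plan=[
    [-0.0018,0.0033,-0.0042,0],
    [-0.0018,0.0033,-0.0042,0],
    [-0.0018,0.0033,-0.0044,0],
    [-0.0018,0.0033,-0.0044,0],
    [-0.0018,0.0033,-0.0044,0],
    [-0.0018,0.0033,-0.0044,0],
    [-0.0018,0.0033,-0.0044,0],
    [-0.0018,0.0033,-0.0046,0],
  ],
)

```text
time_s: 58.97
ee_pos: [450.4, -251.7, 162.5]
ee_rot: [0.0, 0.969, 0.247, 0.0]
ft_force: [0.4, -1.4, 0.2]
width: 0.2
grasp_force: 0.2
```

Run:
```python
from h import *
np.set_printoptions(precision=1,suppress=True)
p,a,s=tcp();r=p[:2]-[516.5,-371.5];print(p,a,s['width'],s['ft_force'],'u',r@[.479,-.878],'v',r@[.878,.479])
grab('side','side26.png')
for n in ('lid','lid_edge','case'): print(n,[(np.round(x['box']),round(x['conf'],2)) for x in look_for('side',n)[:2]])
```

```text
[ 450.4 -251.7  162.5] 28.547861588802192 0.189011017888358 [ 0.4 -1.4  0.2] u -136.85465937213843 v -0.644913764873511
lid [(array([392., 156.,  71.,  14.]), 0.83)]
lid_edge []
case [(array([392., 171.,  71.,  50.]), 0.91)]
```

carry_out(
  plan=[
    [-0.001,0.0018,-0.004,0],
    [-0.001,0.0018,-0.004,0],
    [-0.001,0.0018,-0.004,0],
    [-0.001,0.0018,-0.004,0],
    [-0.001,0.0018,-0.004,0],
    [-0.001,0.0018,-0.004,0],
    [-0.001,0.0018,-0.004,0],
    [-0.001,0.0018,-0.004,0],
  ],
)

```text
time_s: 59.83
ee_pos: [442.5, -237.4, 130.5]
ee_rot: [-0.0, 0.969, 0.247, -0.0]
ft_force: [-0.4, 0.3, -0.3]
width: 0.2
grasp_force: 0.1
```

carry_out(
  plan=[
    [-0.001,0.0018,-0.004,0],
    [-0.001,0.0018,-0.004,0],
    [-0.001,0.0018,-0.004,0],
    [-0.001,0.0018,-0.004,0],
    [-0.001,0.0018,-0.003,0],
    [-0.001,0.0018,-0.003,0],
    [0,0,-0.003,0],
    [0,0,-0.003,0],
  ],
)

```text
time_s: 60.5
ee_pos: [436.6, -226.7, 102.7]
ee_rot: [-0.0, 0.969, 0.247, -0.0]
ft_force: [0.8, 0.0, 0.2]
width: -0.1
grasp_force: 0.1
```

Run:
```python
from h import *
np.set_printoptions(precision=1,suppress=True)
p,a,s=tcp();r=p[:2]-[516.5,-371.5];print(p,a,s['ft_force'],'u',r@[.479,-.878],'v',r@[.878,.479])
```

```text
[ 436.6 -226.7  102.7] 28.555261441081246 [0.8 0.  0.2] u -165.4419468314879 v -0.8238975646357215
```

carry_out(
  plan=[
    [0,0,0.005,0],
    [-0.004,0.0072,0,0],
    [-0.004,0.0072,0,0],
    [0,0,-0.004,0],
    [0,0,-0.004,0],
    [0,0,-0.004,0],
    [0,0,-0.004,0],
    [0,0,-0.002,0],
  ],
)

```text
time_s: 61.17
ee_pos: [428.5, -212.4, 89.4]
ee_rot: [-0.0, 0.969, 0.247, -0.0]
ft_force: [-2.4, 3.3, 16.2]
width: -0.3
grasp_force: 7.9
```

carry_out(
  plan=[
    [0,0,-0.0015,0],
    [0,0,-0.0015,0],
    [0,0,-0.0015,0],
    [0,0,-0.0015,0],
    [0,0,-0.0015,0],
    [0,0,0,0],
    [0,0,0,0],
    [0,0,0,0],
  ],
)

```text
time_s: 61.83
ee_pos: [428.6, -212.5, 82.3]
ee_rot: [0.0, 0.969, 0.247, -0.0]
ft_force: [-0.9, 0.3, -0.1]
width: 0.2
grasp_force: 0.0
```

carry_out(
  plan=[
    [0,0,-0.001,0],
    [0,0,-0.001,0],
    [0,0,-0.001,0],
    [0,0,-0.001,0],
    [0,0,0,0],
    [0,0,0,0],
    [0,0,0,0],
    [0,0,0,0],
  ],
)

```text
time_s: 62.5
ee_pos: [428.6, -212.4, 78.5]
ee_rot: [0.0, 0.969, 0.247, -0.0]
ft_force: [-0.3, -0.1, -0.8]
width: -0.2
grasp_force: 0.0
```

carry_out(
  plan=[
    [0,0,-0.001,0],
    [0,0,-0.001,0],
    [0,0,-0.0005,0],
    [0,0,0,0],
    [0,0,0,0],
    [0,0,0,0],
    [0,0,0,0],
    [0,0,0,0],
  ],
)

```text
time_s: 63.17
ee_pos: [428.7, -212.4, 76.8]
ee_rot: [0.0, 0.969, 0.247, 0.0]
ft_force: [-3.8, 1.8, 13.8]
width: 0.1
grasp_force: 7.3
```

carry_out(
  plan=[
    [0,0,-0.0005,0],
    [0,0,-0.0005,0],
    [0,0,0,0],
    [0,0,0,0],
    [0,0,0,0],
    [0,0,0,0],
    [0,0,0,0],
    [0,0,0,0],
  ],
)

```text
time_s: 63.83
ee_pos: [428.8, -212.5, 76.5]
ee_rot: [0.0, 0.969, 0.247, 0.0]
ft_force: [-6.6, 4.7, 28.3]
width: 0.1
grasp_force: 13.9
```

carry_out(
  plan=[
    [0,0,0.01,0],
    [0,0,0.025,0],
    [0,0,0.03,0],
    [0,0,0.03,0],
    [0,0,0.03,0],
    [0,0,0,0],
    [0,0,0,0],
    [0,0,0,0],
  ],
)

```text
time_s: 64.5
ee_pos: [428.3, -212.2, 199.4]
ee_rot: [-0.0, 0.969, 0.247, -0.0]
ft_force: [0.0, -0.4, 0.1]
width: 0.2
grasp_force: 0.0
```

Run:
```python
from h import *
np.set_printoptions(precision=1,suppress=True)
sd=grab('side','side27.png');sc=grab('scene','scene27.png')
for n in ('case','lid','tin','cup','jar','tape'): print(n,[[(np.round(x['box']).tolist(),round(x['conf'],2)) for x in look_for(c,n)[:1]] for c in('side','scene')])
m=np.array([558.2,239.8]);X=np.array([.5805,.8143]);Y=np.array([-.8143,.5805])
for n,o in (('board2',-90),('board3',0),('board1',90)):
    q=[[*(m+Y*(o+w)+X*(u*.866-7)),55+u*.5+12.1] for u in(0,118) for w in(-28,28)]
    for dd in(sd,sc):
        P=np.mean([proj(dd,t) for t in q],0);k=[cv2.minAreaRect(c.astype(np.float32))[0] for c in seg(dd,n,amin=40)]
        print(n,'expected',P,'seen',min(k,key=lambda z:np.hypot(*(np.array(z)-P))))
X=np.array([.479,-.878]);Y=np.array([.878,.479]);C=np.array([468.6,-283.7])
print('shut lid box expected side',[proj(sd,[*(C+i*100*X+j*115*Y),60]) for i in(-1,1) for j in(-1,1)])
```

```text
case [[([390.0, 172.0, 75.0, 53.0], 0.75)], [([214.0, 259.0, 107.0, 81.0], 0.85)]]
lid [[([392.0, 172.0, 72.0, 46.0], 0.63)], [([215.0, 256.0, 104.0, 66.0], 0.64)]]
tin [[([240.0, 201.0, 30.0, 37.0], 0.91)], [([401.0, 205.0, 33.0, 49.0], 0.56)]]
cup [[([281.0, 161.0, 22.0, 35.0], 0.68)], [([362.0, 272.0, 33.0, 35.0], 0.98)]]
jar [[([312.0, 230.0, 14.0, 19.0], 0.82)], []]
tape [[([316.0, 157.0, 24.0, 24.0], 0.9)], [([316.0, 299.0, 39.0, 34.0], 0.77)]]
board2 expected [255.5 226.2] seen (250.56410217285156, 228.50836181640625)
board2 expected [377.7 158.5] seen (382.09002685546875, 158.37759399414062)
board3 expected [266.  248.2] seen (281.061767578125, 124.30293273925781)
board3 expected [364.9 140.6] seen (368.67999267578125, 140.239990234375)
board1 expected [277.4 272.1] seen (281.1803283691406, 275.9836120605469)
board1 expected [353.  123.9] seen (356.9648742675781, 123.8891830444336)
shut lid box expected side [array([427.2, 184.4]), array([356.4, 181.5]), array([420.6, 147.1]), array([355.5, 144.5])]
```

```bash
python3 -c "
from cell import bot
print(bot.finish_job())"
```

```text
the job is handed in; nothing more can be done
None
```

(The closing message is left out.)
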